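# Lock the office stamps away in their drawer

### The arm

A 6-joint arm with a two-finger parallel gripper is mounted at the origin on the work surface. World frame = base frame: x ahead of the robot, y to its left, z up, the work surface at z = 0. Lengths are in mm, angles in rad, forces in N, time in s.
With the tool pointing down it reaches from about 350 to 775 mm from the base axis. Payload 7.3 kg.
Tool frame: the origin (TCP) lies on the centre line of the jaws, within the pads' length; the fingertips stand bot.tip_reach ahead of it and the grasp point (between the pads) lies 6 mm ahead of it (bot.tip_reach is the distance from the TCP to the fingertips, in mm); z points along the fingers, y is the direction in which the jaws open and shut (so a half turn about z gives the same grasp; the last joint's range is limited). The gripper opens to 92 mm and grips with 3 to 60 N. Pads are 19 mm wide; open, the fingers measure 130 mm over their backs; the gripper's body (75 mm by 190 mm) begins 47 mm behind the grasp point.
Start: joints at [-0.146, 0.342, 1.524, -0, 1.275, -0.146], TCP at [525.017, 0.02, 251.741] pointing down, gripper open.
Joint ranges: [-2.53, 2.53], [-0.77, 2.02], [0.04, 2.7], [-1, 4.14], [0.28, 2.66], [-3.11, 3.11]. Speed limits (rad/s): [2.57, 2.57, 3.14, 3.14, 3.14, 3.14].

### API

Orientations are given as [roll, pitch, yaw] about the fixed x, y, z axes, in that order (R = Rz(yaw) Ry(pitch) Rx(roll)).
In Python, from plant import bot gives the robot as it stands.
- The arm moves only by the tool step_arm, never from a script. Its argument "deltas" is a list of rows, each a list of 6 numbers: the shift along the tool's x, y, z in mm, then the turn, a rotation vector about the tool's x, y, z in rad. A call has 1 to 5 rows; each row is the pose to reach, as a shift and turn from the pose commanded when the call began, along the tool's axes at that moment; what a row does not reach only later rows make up. A row lasts 1/12 s, in which the tool goes at most 41.7 mm and 7.16 degrees, less where a joint would pass 70% of its speed; a pose out of reach is approached as far as the arm can. A call with a gripper value outside its range is refused whole. "fingers" is the finger opening in mm, from 0 to 91.8, set as the call begins (left out, the last holds). The fingers move at their own pace and stop on an object; the grip force is fixed at half the most. Time passes only in rows, so rows that repeat a pose let the fingers close. It gives the time, the measured TCP pose, the force and the opening at its end, in the units of the state.
- bot.get_obs(): the state, without advancing time (a new reading comes with each control period).
- bot.capture(name): name is "scene" or "side" or "wrist"; returns a dict with "color" (384x512x3 uint8, red, green, blue), "fx", "fy", "cx", "cy" (pixels), "R" (3x3) and "t" (3): a world point X has camera coordinates R X + t. Camera axes: x right, y down, z forward; pixel columns grow to the right and rows downward; lengths in mm; the calibration is good to about 2 mm. A picture is of the moment at which its call begins. There is no depth.
- bot.close_job(): hands the job in, once; it reports no verdict.
Trained networks look in a picture, given as the dict that the camera call returned (one of the last four; its "shot" number tells which), for a name from the list of things; names that differ only in an ending like _2 or _b are one class to them, and where a whole thing is asked for, a point or a joint stands for the part that bears it (a point fixed in the world has none). Each returns a list of dicts, best first, with "p" (0 to 1); they miss things now and then, are a little off and sometimes report something else, mostly with a low value. They report only what shows in the picture. A call takes as long as a camera call.
- bot.boxes_of(query, picture): "rect" ([centre column, centre row, width, height] in pixels, round what is visible of it).
The state is a dict: "time": time; "joint_positions": joint angles; "dq": joint speeds; "tau": joint torques, N m; "tool_pos": TCP position; "tcp_rot": TCP orientation; "contact_force": force on the tool from outside, world axes, zero at the start; "moment": the same for the moment, N m; "grip_width": finger opening in mm.
Only numpy, scipy, OpenCV 4.12 (cv2) and the standard library are available. Lean on these libraries where they do the work, as an engineer would, in place of code of your own. Each camera call takes 0.05 s, during which the arm holds its last target. There are 200 camera calls.

### The job

Clear the rubber stamps off the desk: slide the lock catch on top of the grey drawer unit aside, pull the drawer fully open, and stand every stamp upright in the middle of the ink pad of its own outline and size, the square and oblong ones lined up with their pads. Then push the drawer fully shut and slide the catch back so that it is locked, without knocking over the pen pot.

Things in the scene. Friction and masses are not known exactly. Their poses are not given: they have to be found in the camera images.
- unit: Low grey steel one-drawer unit fixed on the desk: 200 mm deep (its x), 272 mm wide (its y), top face 105 mm above the desk, with a ledger and a notebook (to 131 mm) lying on its rear half. Origin at the centre of its underside; its front faces its -x, its left is +y, z up. The drawer slides out along the unit's -x.
- drawer (a joint): Travel of the drawer, m: 0 shut, 0.15 fully open. About 2.5 N of friction plus damping; it stays where it is left. The catch blocks it after about 2 mm while the catch value is below 0.021.
- drawer_bays (a point): Centre of the drawer's inner floor between the bays, 14 mm above the desk; moves with the drawer. Four open-topped bays side by side along y (62 mm apart), each 60 mm wide and 90 mm long; dividers and front edge reach 34 mm, side walls 55 mm, the 12 mm front panel 88 mm above the desk. The panel's outer face is 77 mm in front of this point; with the drawer fully open the unit's face is 85 mm behind it.
- drawer_handle (a point): Middle of the drawer's bar handle: a round dark bar 12 mm thick, 100 mm long along the unit's y, 45 mm in front of the drawer panel and 70 mm above the desk, clear above and below (about 39 mm free between bar and panel). Moves with the drawer.
- catch (a joint): Travel of the lock catch on top of the unit, m: 0 locked (steel tongue in front of the drawer's tab), 0.04 fully released. It slides along the unit's -y (to the right as seen from the robot) as the value grows; about 2 N of friction, stays where it is left. It can go back to 0 only when the drawer is shut.
- catch_grip (a point): Middle of the catch's upright black thumb grip: 14 mm thick along the unit's y (the sliding direction), 24 mm along x, 34 mm tall, from 110 to 144 mm above the desk. Under it a flat steel slide whose top is 110 mm above the desk.
- penpot: Black pen pot, 72 mm in diameter, 90 mm tall, pens standing to 150 mm; loose, origin at the centre of its underside. Not to be knocked over.
- stamp_round_mid (a point): Rubber stamp standing upright: black round foot 44 mm in diameter, 14 mm thick, and above it a wooden square grip 22 x 22 mm (sides along the stamp's x and y) from 14 to 60 mm height; in all 60 mm tall, 110 g, bottom-heavy. Loose on the desk to the right of the unit. This point is on its axis 30 mm above its underside; z is up the grip. May be absent.
- pad_round_top (a point): Ink pad for the stamp with the round foot 44 mm in diameter: a flat dark steel plate with blue felt, round, 58 mm in diameter, 8 mm thick, 150 g, lying loose in one of the drawer's bays (any of the four; hidden while the drawer is shut). This point is the centre of its upper face, 22 mm above the desk; z up. Always present.
- stamp_small_mid (a point): Rubber stamp standing upright: black round foot 32 mm in diameter, 14 mm thick, and above it a wooden square grip 22 x 22 mm (sides along the stamp's x and y) from 14 to 60 mm height; in all 60 mm tall, 110 g, bottom-heavy. Loose on the desk to the right of the unit. This point is on its axis 30 mm above its underside; z is up the grip. May be absent.
- pad_small_top (a point): Ink pad for the stamp with the round foot 32 mm in diameter: a flat dark steel plate with blue felt, round, 46 mm in diameter, 8 mm thick, 150 g, lying loose in one of the drawer's bays (any of the four; hidden while the drawer is shut). This point is the centre of its upper face, 22 mm above the desk; z up. Always present.
- stamp_square_mid (a point): Rubber stamp standing upright: black square foot 38 x 38 mm (sides along its x and y), 14 mm thick, and above it a wooden square grip 22 x 22 mm (sides along the stamp's x and y) from 14 to 60 mm height; in all 60 mm tall, 110 g, bottom-heavy. Loose on the desk to the right of the unit. This point is on its axis 30 mm above its underside; z is up the grip. May be absent.
- pad_square_top (a point): Ink pad for the stamp with the square foot 38 x 38 mm (sides along its x and y): a flat dark steel plate with blue felt, square, 52 x 52 mm (sides along its x and y), 8 mm thick, 150 g, lying loose in one of the drawer's bays (any of the four; hidden while the drawer is shut). This point is the centre of its upper face, 22 mm above the desk; z up. Always present.
- stamp_oblong_mid (a point): Rubber stamp standing upright: black oblong foot 58 mm along its x by 28 mm along its y, 14 mm thick, and above it a wooden square grip 22 x 22 mm (sides along the stamp's x and y) from 14 to 60 mm height; in all 60 mm tall, 110 g, bottom-heavy. Loose on the desk to the right of the unit. This point is on its axis 30 mm above its underside; z is up the grip. May be absent.
- pad_oblong_top (a point): Ink pad for the stamp with the oblong foot 58 mm along its x by 28 mm along its y: a flat dark steel plate with blue felt, oblong, 72 mm along its x by 42 mm along its y, 8 mm thick, 150 g, lying loose in one of the drawer's bays (any of the four; hidden while the drawer is shut). This point is the centre of its upper face, 22 mm above the desk; z up. Always present.

How it is judged (in metres and radians):
On the way, in this order (a step that is already met when the one before it is completed fails the run):
1. the catch is slid aside (value of joint catch above 0.022 m), for 0.1 s.
2. the drawer is pulled open (value of joint drawer above 0.12 m), for 0.2 s.
3. every stamp stands on its own pad (horizontal distance between stamp_round_mid and pad_round_top below 0.01 m and z of stamp_round_mid in the frame of pad_round_top between 0.026 and 0.034 m and angle between each of stamp_round_mid, stamp_small_mid, stamp_square_mid, stamp_oblong_mid's own z axis and vertical below 0.12 rad and horizontal distance between stamp_small_mid and pad_small_top below 0.01 m and z of stamp_small_mid in the frame of pad_small_top between 0.026 and 0.034 m and horizontal distance between stamp_square_mid and pad_square_top below 0.01 m and z of stamp_square_mid in the frame of pad_square_top between 0.026 and 0.034 m and (angle between the x axis of stamp_square_mid and the x axis of pad_square_top, either way round below 0.25 rad or angle between the x axis of stamp_square_mid and the y axis of pad_square_top, either way round below 0.25 rad) and horizontal distance between stamp_oblong_mid and pad_oblong_top below 0.01 m and z of stamp_oblong_mid in the frame of pad_oblong_top between 0.026 and 0.034 m and angle between the x axis of stamp_oblong_mid and the x axis of pad_oblong_top, either way round below 0.25 rad), for 0.2 s.
At the end, for the whole second after the job is handed in: Every stamp present stands upright (within 7 degrees) on the pad of its own outline and size, centres within 10 mm, the square and oblong ones lined up within 14 degrees; the drawer is shut to within 6 mm, the catch is back to within 10 mm of fully locked, everything at rest, and the pen pot stands (all of step 3 and linear speed of each of stamp_round, stamp_small, stamp_square, stamp_oblong below 0.02 m/s and value of joint drawer below 0.006 m and value of joint catch below 0.01 m and angle between penpot's own z axis and vertical below 0.3 rad); the robot touches nothing.
It fails at once if the pen pot is knocked over (angle between penpot's own z axis and vertical above 0.6 rad).
Of stamp_round, stamp_small, stamp_square, stamp_oblong only 3 to 4 are there at a start; the rules pass over those that are not, and their reading is None.
At some moment in a run one of stamp_round, stamp_small, stamp_square, stamp_oblong may be knocked a few centimetres aside while the robot is not near it.
It also fails if it takes over 210 s, if anything falls off the work surface, if the arm or the gripper's body presses on something with over 40 N, if the wrist force passes 120 N, or if a joint passes its speed limit or range.

## Working session

There is one attempt and no reset: what is moved stays moved. The work goes in short steps, Python scripts to look and compute and a tool call to move; the robot and the scene stay as the last step left them, time stands still between calls to the robot, and variables do not carry over. Pictures are saved under pics/ and viewed, about 12 in all and at most 16, crops included, and the job is handed in when it is done.

Besides the shell and the picture viewer there is one more tool, called by a JSON object that holds its "api" and its "payload". step_arm: Moves the arm, as the interface text tells. Its arguments: {"type":"object","properties":{"deltas":{"type":"array"},"fingers":{"type":"number"}},"required":["deltas"]}

```bash
ls; mkdir -p pics
cat > h.py <<'E'
import numpy as np, cv2
from plant import bot
def ray(c,u,v):
    R=np.array(c["R"]);t=np.array(c["t"]);o=-R.T@t
    d=R.T@np.array([(u-c["cx"])/c["fx"],(v-c["cy"])/c["fy"],1]);return o,d
def at_z(c,u,v,z):
    o,d=ray(c,u,v);return o+d*(z-o[2])/d[2]
def proj(c,X):
    p=np.array(c["R"])@np.array(X,float)+np.array(c["t"]);return np.array([c["fx"]*p[0]/p[2]+c["cx"],c["fy"]*p[1]/p[2]+c["cy"]])
def save(c,n,crop=None,s=1):
    im=c["color"][...,::-1]
    if crop: a,b,x,y=crop; im=im[b:y,a:x]
    cv2.imwrite("pics/"+n+".png",cv2.resize(im,None,fx=s,fy=s,interpolation=cv2.INTER_CUBIC))
E
python3 - <<'E'
from h import *
o=bot.get_obs();print({k:np.round(v,3) for k,v in o.items()},bot.tip_reach)
ims=[]
for n in ["scene","side","wrist"]:
    c=bot.capture(n);ims.append(c);save(c,n+"0",s=1.5)
    R=np.array(c["R"]);print(n,np.round(-R.T@np.array(c["t"])),np.round(R[2],2),c["fx"])
    for q in ["unit","drawer_handle","catch_grip","penpot","stamp_round_mid","stamp_small_mid","stamp_square_mid","stamp_oblong_mid"]:
        print(q,[(np.round(d["rect"]).astype(int).tolist(),round(d["p"],2)) for d in bot.boxes_of(q,c)[:3]])
E
```

```text
pics
{'time': np.float64(0.0), 'joint_positions': array([-0.146,  0.343,  1.525,  0.   ,  1.275, -0.146]), 'dq': array([-0.   ,  0.   ,  0.   , -0.001, -0.001, -0.   ]), 'tau': array([ 1.0000e-03, -4.3125e+01, -2.4422e+01,  7.2000e-02,  5.6000e-02,
       -0.0000e+00]), 'tool_pos': array([5.24625e+02, 9.60000e-02, 2.51059e+02]), 'tcp_rot': array([-3.14 , -0.   ,  1.571]), 'contact_force': array([-0.146,  0.075,  0.422]), 'moment': array([-0.032,  0.003,  0.04 ]), 'grip_width': np.float64(92.372)} 25.0
scene [1459. -125.  734.] [-0.8   0.06 -0.6 ] 425.23004632690584
unit [([377, 238, 144, 102], 0.85)]
drawer_handle [([339, 200, 71, 22], 0.46)]
catch_grip [([144, 204, 12, 19], 0.56), ([355, 189, 39, 7], 0.54), ([330, 196, 12, 17], 0.5)]
penpot [([230, 237, 27, 65], 0.76), ([153, 182, 18, 23], 0.62)]
stamp_round_mid [([330, 196, 12, 20], 0.2)]
stamp_small_mid [([145, 204, 12, 20], 0.6)]
stamp_square_mid [([152, 182, 10, 25], 0.8)]
stamp_oblong_mid [([217, 180, 19, 23], 0.72)]
side [188. 590. 680.] [ 0.44 -0.66 -0.61] 359.776234562408
unit [([156, 243, 153, 124], 0.64)]
drawer_handle [([190, 257, 76, 106], 0.84), ([153, 243, 148, 125], 0.16)]
catch_grip [([211, 210, 26, 25], 0.62)]
penpot [([242, 167, 27, 57], 0.94), ([191, 258, 80, 100], 0.51), ([170, 262, 10, 11], 0.48)]
stamp_round_mid []
stamp_small_mid [([186, 245, 11, 12], 0.33)]
stamp_square_mid []
stamp_oblong_mid [([325, 208, 14, 29], 0.63)]
wrist [526.  85. 385.] [ 0.   -0.31 -0.95] 343.49956127561916
unit [([418, 61, 188, 122], 0.88)]
drawer_handle []
catch_grip [([439, 48, 124, 36], 0.92)]
penpot [([431, 261, 57, 34], 0.94)]
stamp_round_mid [([370, 59, 94, 118], 0.69)]
stamp_small_mid []
stamp_square_mid []
stamp_oblong_mid [([201, 298, 40, 57], 0.82), ([442, 49, 130, 40], 0.54)]
```

Run:
```python
import cv2,numpy as np
a=[cv2.resize(cv2.imread(f"pics/{n}0.png"),(512,384)) for n in ["scene","side"]]
b=cv2.imread("pics/scene0.png")[225:375,150:400]
b=cv2.resize(b,(512,307));w=cv2.resize(cv2.imread("pics/wrist0.png"),(512,384))
A=np.vstack([np.hstack(a),np.hstack([cv2.copyMakeBorder(b,0,77,0,0,0),w])])
cv2.imwrite("pics/all0.png",cv2.resize(A,(800,600)))
```

```text
(no output)
```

View pics/all0.png

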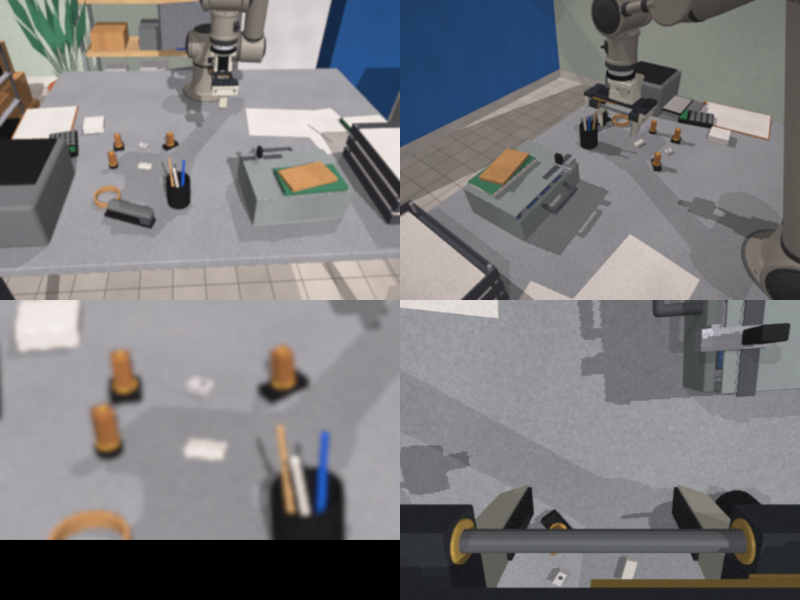

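Run:
```python
from h import *
c=bot.capture("scene");s=bot.capture("side");w=bot.capture("wrist")
print(np.round(w["R"],2).tolist())
for n,cam,u,v,z in [("square",c,152,182,30),("obl",c,217,180,30),("third",c,145,204,30),("penpot base",c,230,258,10),("grip",c,331,196,127),("grip side",s,211,210,127),("obl side",s,325,208,30),("penpot side",s,242,185,20),("obl w",w,201,298,30),("grip w tip",w,497,38,144)]:
    print(n,np.round(at_z(cam,u,v,z)))
# enlarged crops
A=cv2.resize(c["color"][165:290,290:450,::-1],(800,625),interpolation=3)[:600]
B=cv2.resize(s["color"][180:300,80:240,::-1],(800,600),interpolation=3)
cv2.imwrite("pics/unit.png",np.vstack([cv2.resize(A,(500,375))[:300],cv2.resize(B,(500,375))[:300]]))
```

```text
[[1.0, 0.0, 0.0], [0.0, -0.95, 0.31], [0.0, -0.31, -0.95]]
square [ 461. -352.   30.]
obl [ 459. -169.   30.]
third [ 561. -357.   30.]
penpot base [ 750. -135.   10.]
grip [673. 107. 127.]
grip side [634. 120. 127.]
obl side [ 455. -146.   30.]
penpot side [ 716. -114.   20.]
obl w [ 456. -161.   30.]
grip w tip [679. 113. 144.]
```

View pics/unit.png

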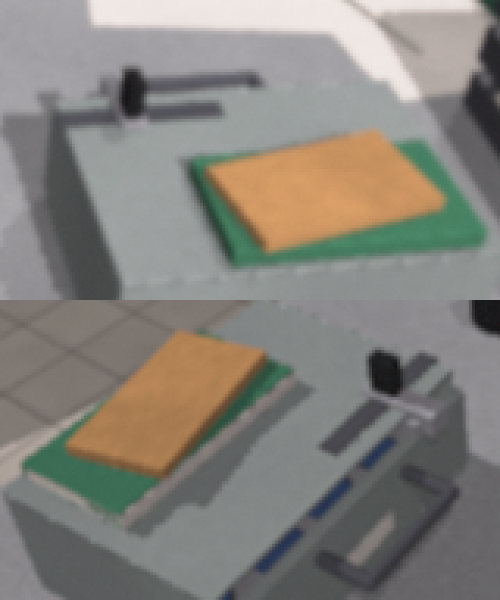

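Run:
```python
from h import *
c=bot.capture("scene");s=bot.capture("side")
f=3.125
S=lambda u,v:(290+u/f,165+v/f); D=lambda u,v:(80+u/f,180+(v-300)/f)
for n,cam,p,z in [("rearR",c,S(120,285),105),("rearL",c,S(492,265),105),("frontL",c,S(385,80),105),("frontR",c,S(58,105),105),("sFrontR",s,D(455,375),105),("sRearL",s,D(5,490),105),("gripTop c",c,S(132,72),144),("gripBot c",c,S(133,115),110),("gripTop s",s,D(380,356),144),("gripBot s",s,D(390,395),110),("slotR c",c,S(62,120),106),("slotL c",c,S(222,106),106),("slotL s",s,D(330,450),106),("slotR s",s,D(432,357),106),
 ("handleR s",s,D(452,492),70),("handleL s",s,D(355,582),70),("handleR c",c,S(105,88),70),("handleL c",c,S(260,76),70)]:
    print(n,np.round(at_z(cam,*p,z)))
```

```text
rearR [848.  69. 105.]
rearL [841. 324. 105.]
frontL [632. 326. 105.]
frontR [653.  58. 105.]
sFrontR [636.  63. 105.]
sRearL [822. 340. 105.]
gripTop c [665. 109. 144.]
gripBot c [674. 112. 110.]
gripTop s [666. 113. 144.]
gripBot s [659. 115. 110.]
slotR c [673.  58. 106.]
slotL c [661. 186. 106.]
slotL s [659. 183. 106.]
slotR s [665.  57. 106.]
handleR s [581. 140.  70.]
handleL s [584. 245.  70.]
handleR c [587. 111.  70.]
handleL c [575. 246.  70.]
```

{"api": "step_arm", "payload": {"deltas": [[28, 27, 0, 0, 0, 0], [56, 54, 0, 0, 0, 0], [84, 81, 0, 0, 0, 0], [120, 115, 0, 0, 0, 0], [120, 115, 0, 0, 0, 0]], "fingers": 70}}

```text
time: 2.02
tool_pos: [642.6, 124.5, 250.4]
tcp_rot: [3.141, -0.002, 1.574]
contact_force: [-1.5, 0.0, 0.1]
grip_width: 70.3
```

Run:
```python
from h import *
w=bot.capture("wrist");save(w,"w1",s=1.5);print(bot.get_obs()["tool_pos"],bot.get_obs()["time"])
for q in ["catch_grip","drawer_handle"]:print(q,bot.boxes_of(q,w)[:2])
```

```text
[641.81878172 123.57623429 250.18218897] 2.0667
catch_grip [{'rect': [270.2, 209.5, 80.2, 38.8], 'p': 0.6}]
drawer_handle [{'rect': [218.3, 127.4, 83.2, 253.2], 'p': 0.88}]
```

View pics/w1.png

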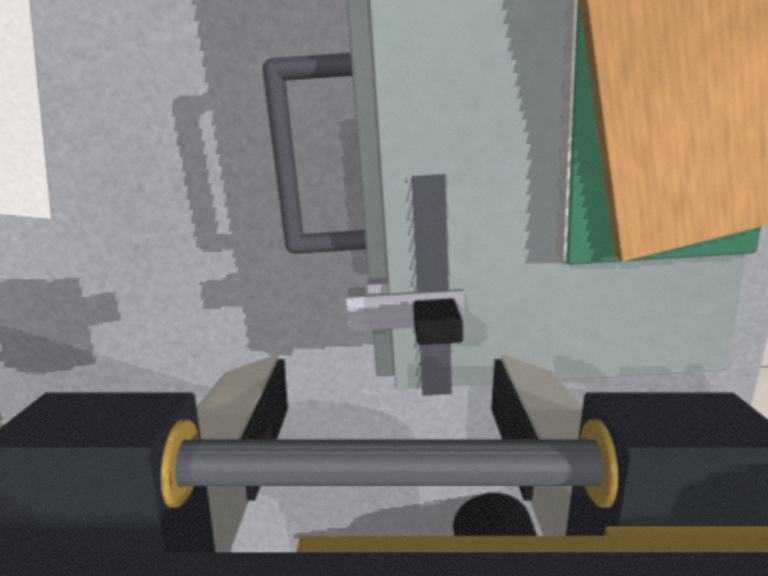

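Run:
```python
from h import *
w=bot.capture("wrist")
for n,u,v,z in [("grip top",439,327,144),("hL",273,68,70),("hR",296,245,70),("slotL",430,176,105),("slotR",436,393,105),("frontL",370,0,105),("frontR",392,387,105),("right rear",742,372,105)]:
    print(n,np.round(at_z(w,u/1.5,v/1.5,z),1))
```

```text
grip top [665.7 108.9 144. ]
hL [575.3 235.3  70. ]
hR [582.7 133.8  70. ]
slotL [662.3 179.3 105. ]
slotR [669.4  50.  105. ]
frontL [631.2 262.2 105. ]
frontR [642.6  54.  105. ]
right rear [852.3  64.6 105. ]
```

{"api": "step_arm", "payload": {"deltas": [[0, 0, 0, 0, 0, 0.058]]}}

```text
time: 2.3
tool_pos: [639.3, 118.8, 252.0]
tcp_rot: [-3.141, 0.0, 1.512]
contact_force: [0.1, -0.2, -0.4]
grip_width: 70.0
```

Run:
```python
from h import *
o=bot.get_obs();print(o["tool_pos"],o["tcp_rot"])
```

```text
[639.25267499 118.84268871 251.98486428] [-3.14121374e+00  4.90967085e-04  1.51203881e+00]
```

{"api": "step_arm", "payload": {"deltas": [[-9.5, 26.6, 10, 0, 0, -0.116], [-9.5, 26.6, 40, 0, 0, -0.116], [-9.5, 26.6, 75, 0, 0, -0.116], [-9.5, 26.6, 109, 0, 0, -0.116], [-9.5, 26.6, 109, 0, 0, -0.116]]}}

```text
time: 2.72
tool_pos: [662.6, 107.0, 136.7]
tcp_rot: [-3.132, 0.0, 1.627]
contact_force: [-0.7, 0.5, -0.7]
grip_width: 70.1
```

{"api": "step_arm", "payload": {"deltas": [[0, 0, 0, 0, 0, 0], [0, 0, 0, 0, 0, 0], [0, 0, 0, 0, 0, 0], [0, 0, 0, 0, 0, 0]], "fingers": 15}}

```text
time: 3.05
tool_pos: [666.9, 108.9, 145.5]
tcp_rot: [3.138, 0.0, 1.629]
contact_force: [0.2, -0.5, -0.5]
grip_width: 48.0
```

{"api": "step_arm", "payload": {"deltas": [[0, 0, 0, 0, 0, 0], [0, 0, 0, 0, 0, 0], [0, 0, 0, 0, 0, 0], [0, 0, 0, 0, 0, 0], [0, 0, 0, 0, 0, 0]], "fingers": 15}}

```text
time: 3.47
tool_pos: [667.5, 109.2, 143.2]
tcp_rot: [3.137, -0.0, 1.629]
contact_force: [6.8, 0.0, -1.5]
grip_width: 23.5
```

{"api": "step_arm", "payload": {"deltas": [[-10, 0, 0, 0, 0, 0], [-20, 0, 0, 0, 0, 0], [-30, 0, 0, 0, 0, 0], [-37, 0, 0, 0, 0, 0], [-37, 0, 0, 0, 0, 0]]}}

```text
time: 3.88
tool_pos: [669.9, 73.2, 143.2]
tcp_rot: [3.137, -0.003, 1.628]
contact_force: [7.9, 6.0, -0.3]
grip_width: 24.0
```

{"api": "step_arm", "payload": {"deltas": [[0, 0, 0, 0, 0, 0], [0, 0, 0, 0, 0, 0], [0, 0, 0, 0, 0, 0], [0, 0, -28, 0, 0, 0], [0, 0, -58, 0, 0, 0]], "fingers": 40}}

```text
time: 4.3
tool_pos: [666.6, 71.9, 198.8]
tcp_rot: [-3.135, -0.0, 1.629]
contact_force: [0.5, 0.4, 0.6]
grip_width: 40.2
```

{"api": "step_arm", "payload": {"deltas": [[28, -20, 0, 0, 0, 0], [56, -40, 0, 0, 0, 0], [84, -60, 0, 0, 0, 0], [117.5, -82.8, 0, 0, 0, 0], [117.5, -82.8, 0, 0, 0, 0]], "fingers": 32}}

```text
time: 4.72
tool_pos: [574.3, 189.5, 201.0]
tcp_rot: [-3.139, -0.002, 1.634]
contact_force: [2.0, 0.3, -0.2]
grip_width: 32.0
```

Run:
```python
from h import *
o=bot.get_obs();print(o["tool_pos"],o["tcp_rot"],o["grip_width"])
c=bot.capture("side");w=bot.capture("wrist")
A=cv2.resize(c["color"][150:342,100:356,::-1],(512,384),interpolation=3)
cv2.imwrite("pics/h1.png",np.vstack([A,w["color"][192:,:,::-1]]))
```

```text
[574.30747515 189.53871012 201.02805501] [-3.13870395e+00 -1.92548789e-03  1.63355766e+00] 32.04939577033442
```

View pics/h1.png

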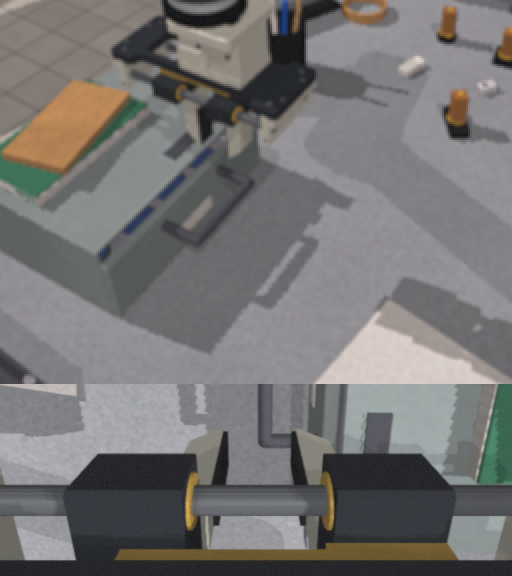

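{"api": "step_arm", "payload": {"deltas": [[0, 0, 20, 0, 0, 0], [0, 0, 50, 0, 0, 0], [0, 0, 80, 0, 0, 0], [0, 0, 85, 0, 0, 0]]}}

```text
time: 5.15
tool_pos: [576.7, 182.7, 110.7]
tcp_rot: [-3.133, 0.002, 1.627]
contact_force: [-1.2, -0.3, -1.2]
grip_width: 32.1
```

{"api": "step_arm", "payload": {"deltas": [[0, 0, 10, 0, 0, 0], [0, 0, 20, 0, 0, 0], [0, 0, 30, 0, 0, 0], [0, 0, 36, 0, 0, 0], [0, 0, 36, 0, 0, 0]]}}

```text
time: 5.57
tool_pos: [578.4, 184.4, 78.8]
tcp_rot: [-3.14, 0.0, 1.629]
contact_force: [-0.4, 1.3, -0.2]
grip_width: 31.7
```

{"api": "step_arm", "payload": {"deltas": [[0, 0, 0, 0, 0, 0], [0, 0, 0, 0, 0, 0], [0, 0, 0, 0, 0, 0], [0, 0, 0, 0, 0, 0], [0, 0, 0, 0, 0, 0]], "fingers": 5}}

```text
time: 5.98
tool_pos: [579.4, 184.7, 80.5]
tcp_rot: [3.139, -0.0, 1.629]
contact_force: [0.1, 0.1, 2.7]
grip_width: 10.9
```

{"api": "step_arm", "payload": {"deltas": [[0, -8, 0, 0, 0, 0], [0, -24, 0, 0, 0, 0], [0, -40, 0, 0, 0, 0], [0, -58, 0, 0, 0, 0], [0, -75, 0, 0, 0, 0]]}}

```text
time: 6.4
tool_pos: [504.5, 179.8, 80.5]
tcp_rot: [3.138, 0.0, 1.629]
contact_force: [4.3, -3.6, 0.8]
grip_width: 11.1
```

{"api": "step_arm", "payload": {"deltas": [[0, -18, 0, 0, 0, 0], [0, -36, 0, 0, 0, 0], [0, -54, 0, 0, 0, 0], [0, -72, 0, 0, 0, 0], [0, -75, 0, 0, 0, 0]]}}

```text
time: 6.82
tool_pos: [430.6, 175.0, 80.6]
tcp_rot: [3.134, 0.001, 1.63]
contact_force: [17.6, -7.4, -13.9]
grip_width: 11.0
```

{"api": "step_arm", "payload": {"deltas": [[0, 0, 0, 0, 0, 0], [0, 0, 0, 0, 0, 0], [0, 0, 0, 0, 0, 0]], "fingers": 32}}

```text
time: 7.07
tool_pos: [428.7, 175.9, 79.9]
tcp_rot: [-3.141, -0.0, 1.629]
contact_force: [0.0, -0.4, 0.2]
grip_width: 26.4
```

{"api": "step_arm", "payload": {"deltas": [[0, 0, -30, 0, 0, 0], [0, 0, -70, 0, 0, 0], [0, 0, -110, 0, 0, 0], [0, 0, -150, 0, 0, 0], [0, 0, -171, 0, 0, 0]], "fingers": 60}}

```text
time: 7.48
tool_pos: [429.8, 176.3, 255.2]
tcp_rot: [3.136, -0.001, 1.629]
contact_force: [1.3, -0.3, 0.1]
grip_width: 58.1
```

{"api": "step_arm", "payload": {"deltas": [[-13, 38, 0, 0, 0, 0], [-26, 76, 0, 0, 0, 0], [-43, 119, 0, 0, 0, 0], [-43, 119, 0, 0, 0, 0], [-43, 119, 0, 0, 0, 0]]}}

```text
time: 7.9
tool_pos: [551.4, 139.0, 249.4]
tcp_rot: [-3.14, 0.0, 1.627]
contact_force: [-0.6, 0.3, -0.2]
grip_width: 59.8
```

Run:
```python
from h import *
w=bot.capture("wrist");save(w,"pads",s=1.5);print(bot.get_obs()["tool_pos"],bot.get_obs()["time"])
for q in ["round","small","square","oblong"]:
  for d in bot.boxes_of(f"pad_{q}_top",w)[:3]:print(q,d,np.round(at_z(w,*d["rect"][:2],22),1))
```

```text
[549.90626763 139.62881128 249.67476715] 7.95
round {'rect': [259.9, 149.8, 52.2, 58.4], 'p': 0.89} [551.8 156.6  22. ]
small {'rect': [266.1, 23.8, 47.3, 47.5], 'p': 0.95} [550.7 277.5  22. ]
square {'rect': [257.0, 88.5, 49.4, 53.2], 'p': 0.68} [545.3 218.3  22. ]
oblong {'rect': [255.6, 205.5, 63.9, 36.8], 'p': 0.77} [550.6  93.7  22. ]
```

View pics/pads.png

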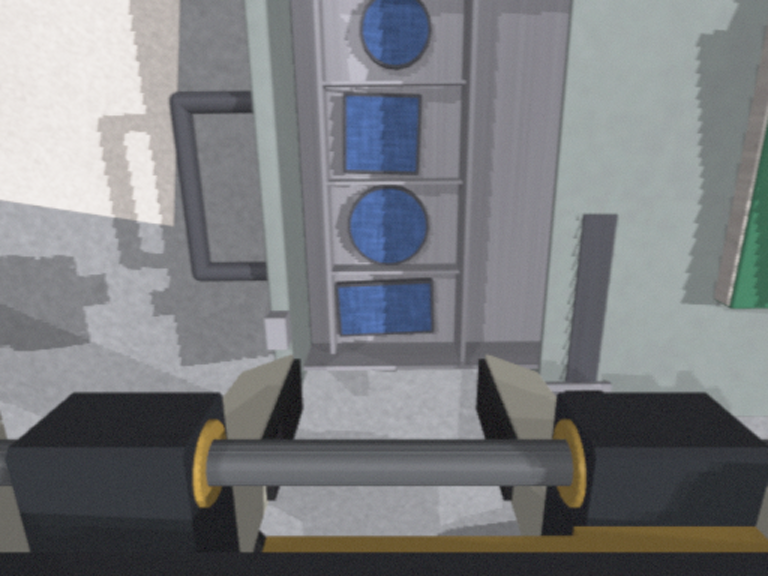

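```bash
cat > pads.py <<'E'
from h import *
def pads(w,z=22):
    hsv=cv2.cvtColor(w["color"],cv2.COLOR_RGB2HSV)
    m=cv2.inRange(hsv,(100,90,40),(125,255,255));m=cv2.morphologyEx(m,cv2.MORPH_OPEN,np.ones((3,3)))
    for k in cv2.findContours(m,cv2.RETR_EXTERNAL,cv2.CHAIN_APPROX_NONE)[0]:
        if cv2.contourArea(k)<300:continue
        P=np.array([at_z(w,*p[0],z)[:2] for p in k],np.float32)
        M=cv2.moments(P.reshape(-1,1,2));r=cv2.minAreaRect(P)
        print(np.round([M["m10"]/M["m00"],M["m01"]/M["m00"]],1),"rect",np.round(r[0],1),np.round(r[1],1),"ang(rad)",round(np.radians(r[2]),3), "img",cv2.boundingRect(k))
E
python3 -c "
from pads import *
pads(bot.capture('wrist'))"
```

```text
[552.1  93.2] rect [552.   93.2] [66.7 37.1] ang(rad) 0.102 img (228, 191, 61, 33)
[550.7 155.4] rect [550.6 155. ] [52.4 51.7] ang(rad) 0.06 img (236, 128, 50, 49)
[543.  217.3] rect [543.2 217.2] [46.8 47.1] ang(rad) 0.03 img (234, 66, 48, 50)
[548.4 280.8] rect [548.6 280.1] [39.3 38.8] ang(rad) 0.06 img (246, 0, 42, 46)
```

{"api": "step_arm", "payload": {"deltas": [[-38, -6, 0, 0, 0, 0.058], [-78, -13, 0, 0, 0, 0.058], [-118, -20, 0, 0, 0, 0.058], [-158, -27, 0, 0, 0, 0.058], [-198, -34, 0, 0, 0, 0.058]], "fingers": 70}}

```text
time: 8.62
tool_pos: [526.8, -60.7, 251.4]
tcp_rot: [3.141, 0.0, 1.572]
contact_force: [1.3, -0.6, -0.2]
grip_width: 70.0
```

{"api": "step_arm", "payload": {"deltas": [[-40, -8, 0, 0, 0, 0], [-80, -15, 0, 0, 0, 0], [-120, -22, 0, 0, 0, 0], [-160, -28, 0, 0, 0, 0], [-200, -28, 0, 0, 0, 0]]}}

```text
time: 9.03
tool_pos: [498.4, -260.8, 251.6]
tcp_rot: [3.141, 0.0, 1.571]
contact_force: [1.2, 0.3, -0.1]
grip_width: 70.0
```

{"api": "step_arm", "payload": {"deltas": [[-30, 0, 0, 0, 0, 0], [-33, 0, 0, 0, 0, 0], [-33, 0, 0, 0, 0, 0]]}}

```text
time: 9.28
tool_pos: [499.2, -293.8, 250.7]
tcp_rot: [3.142, -0.0, 1.568]
contact_force: [0.3, 0.2, -0.8]
grip_width: 70.1
```

Run:
```python
from h import *
w=bot.capture("wrist");save(w,"stamps",s=1.5);o=bot.get_obs();print(o["tool_pos"],o["tcp_rot"],o["time"])
for q in ["round","small","square","oblong"]:
  for d in bot.boxes_of(f"stamp_{q}_mid",w)[:3]:print(q,d,np.round(at_z(w,*d["rect"][:2],30),1))
```

```text
[ 499.42952012 -292.35508722  250.76832273] [-3.14155175e+00 -6.69985346e-04  1.57000261e+00] 9.3333
round {'rect': [486.9, 24.9, 50.1, 47.1], 'p': 0.21} [ 712.9 -157.7   30. ]
small {'rect': [312.9, 226.2, 31.1, 44.3], 'p': 0.59} [ 560.  -361.1   30. ]
small {'rect': [221.2, 220.1, 37.8, 49.0], 'p': 0.52} [ 457.9 -353.5   30. ]
square {'rect': [220.4, 219.1, 36.8, 47.4], 'p': 0.84} [ 457.  -352.3   30. ]
oblong {'rect': [210.9, 36.8, 58.1, 67.6], 'p': 0.73} [ 454.9 -167.4   30. ]
```

View pics/stamps.png

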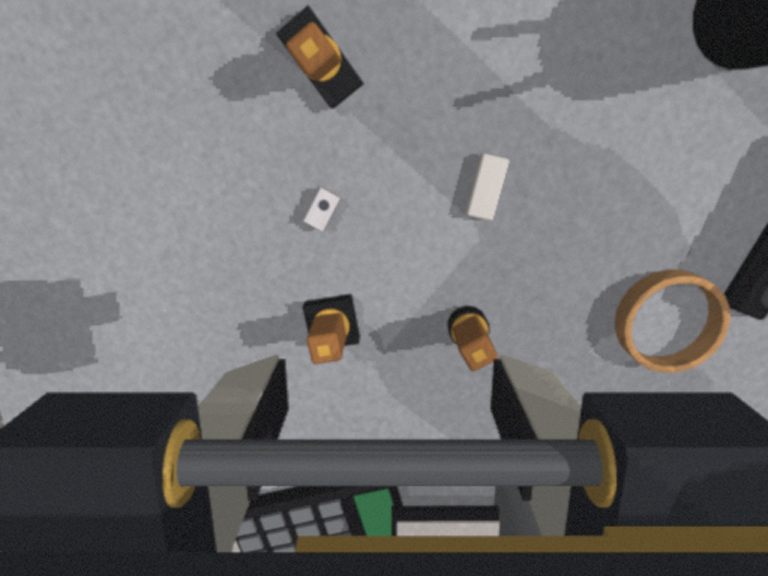

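Run:
```python
from h import *
w=bot.capture("wrist")
hsv=cv2.cvtColor(w["color"],cv2.COLOR_RGB2HSV)
for n,(a,b,x,y) in dict(obl=(180,0,250,75),sq=(198,190,245,246),sm=(290,200,338,248)).items():
    m=np.zeros(hsv.shape[:2],np.uint8);m[b:y,a:x]=(hsv[b:y,a:x,2]<45)*255
    m=cv2.morphologyEx(m,cv2.MORPH_OPEN,np.ones((2,2)))
    ks=cv2.findContours(m,cv2.RETR_EXTERNAL,cv2.CHAIN_APPROX_NONE)[0]
    k=np.vstack([q for q in ks if cv2.contourArea(q)>15])
    P=np.array([at_z(w,*p[0],14)[:2] for p in k],np.float32)
    r=cv2.minAreaRect(P);print(n,np.round(r[0],1),np.round(r[1],1),round(np.radians(r[2]),3),np.round(cv2.minEnclosingCircle(P),1) if 0 else cv2.minEnclosingCircle(P))
for n,u,v in [("obl",308,47),("sq",323,350),("sm",479,355)]: print(n,"top",np.round(at_z(w,u/1.5,v/1.5,60),1))
T=[(277,37),(308,6),(363,83),(332,107)];Q=np.array([at_z(w,u/1.5,v/1.5,14)[:2] for u,v in T]);print(Q.mean(0),np.arctan2(*(Q[2]-Q[1])[::-1]))
T=[(304,301),(352,295),(358,343)];Q=np.array([at_z(w,u/1.5,v/1.5,14)[:2] for u,v in T]);print((Q[0]+Q[2])/2,np.arctan2(*(Q[1]-Q[0])[::-1]))
# grips
for n,(a,b,x,y) in dict(obl=(180,0,250,75),sq=(198,190,245,246),sm=(290,200,338,248)).items():
    pass
big=[cv2.resize(w["color"][b:b+75,a:a+70,::-1],(400,428),interpolation=2) for a,b in [(180,0),(185,185)]]
cv2.imwrite("pics/st2.png",np.hstack(big))
```

```text
obl [ 455.8 -169. ] [24.9 56.8] 0.671 ((455.8409729003906, -169.30389404296875), 29.735816955566406)
sq [ 456.4 -354.7] [36.9 39.1] 0.158 ((457.4021911621094, -354.3341369628906), 24.827484130859375)
sm [ 575. -367.] [23.6 62.5] 0.818 ((572.9409790039062, -369.21966552734375), 31.475215911865234)
obl top [ 454.4 -164.1   60. ]
sq top [ 456.  -353.6   60. ]
sm top [ 563.4 -357.1   60. ]
[ 455.75759751 -165.3718633 ] -0.9225451542855592
[ 457.01225545 -351.25937772] 0.13299356020972344
```

{"api": "step_arm", "payload": {"deltas": [[-20, 20, 10, 0, 0, -0.12], [-40, 40, 30, 0, 0, -0.24], [-65, 63, 60, 0, 0, -0.31], [-65, 63, 100, 0, 0, -0.31], [-65, 63, 120, 0, 0, -0.31]], "fingers": 60}}

```text
time: 10.0
tool_pos: [562.6, -356.9, 125.8]
tcp_rot: [-3.139, -0.004, 1.882]
contact_force: [-1.1, 1.3, -1.6]
grip_width: 60.3
```

{"api": "step_arm", "payload": {"deltas": [[0, 0, 0, 0, 0, 0], [0, 0, 0, 0, 0, 0]]}}

```text
time: 10.17
tool_pos: [562.7, -356.7, 130.1]
tcp_rot: [-3.14, -0.002, 1.882]
contact_force: [-0.4, 0.1, -0.3]
grip_width: 59.9
```

Run:
```python
from h import *
w=bot.capture("wrist");save(w,"sm",s=1.2);o=bot.get_obs();print(o["tool_pos"],o["tcp_rot"],o["time"])
print(np.round(proj(w,o["tool_pos"]+np.array([0,0,-20])),0))
```

```text
[ 563.53110112 -357.48890606  132.24496399] [3.14059671e+00 1.37780139e-03 1.88170796e+00] 10.2167
[258. 265.]
```

View pics/sm.png

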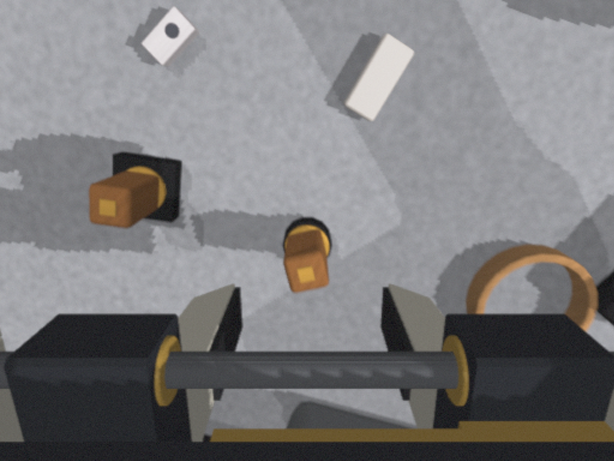

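Run:
```python
from h import *
w=bot.capture("wrist")
print(at_z(w,306/1.2,274/1.2,60),at_z(w,107/1.2,208/1.2,60))
T=[(116,153),(181,160),(179,221)];Q=np.array([at_z(w,u/1.2,v/1.2,14)[:2] for u,v in T]);print((Q[0]+Q[2])/2,np.arctan2(*(Q[1]-Q[0])[::-1]),np.arctan2(*(Q[1]-Q[2])[::-1]))
```

```text
[ 563.61536676 -362.76475439   60.        ] [ 455.26319382 -358.89474176   60.        ]
[ 458.93031574 -356.84426161] 0.20342285941946803 1.7517903219896658
```

{"api": "step_arm", "payload": {"deltas": [[-4.8, -1.5, 10, 0, 0, 0], [-4.8, -1.5, 35, 0, 0, 0], [-4.8, -1.5, 60, 0, 0, 0], [-4.8, -1.5, 79, 0, 0, 0], [-4.8, -1.5, 79, 0, 0, 0]]}}

```text
time: 10.68
tool_pos: [561.3, -361.9, 48.6]
tcp_rot: [-3.139, -0.004, 1.881]
contact_force: [-0.1, -0.3, -0.5]
grip_width: 60.2
```

{"api": "step_arm", "payload": {"deltas": [[0, 0, 0, 0, 0, 0], [0, 0, 0, 0, 0, 0], [0, 0, 0, 0, 0, 0], [0, 0, 0, 0, 0, 0], [0, 0, 0, 0, 0, 0]], "fingers": 12}}

```text
time: 11.1
tool_pos: [563.3, -363.3, 53.1]
tcp_rot: [3.14, 0.002, 1.881]
contact_force: [0.7, -0.3, -0.6]
grip_width: 31.3
```

{"api": "step_arm", "payload": {"deltas": [[0, 0, 0, 0, 0, 0], [0, 0, 0, 0, 0, 0], [0, 0, 0, 0, 0, 0]]}}

```text
time: 11.35
tool_pos: [563.1, -363.1, 52.5]
tcp_rot: [3.141, 0.001, 1.881]
contact_force: [-0.7, 1.1, 4.5]
grip_width: 22.9
```

{"api": "step_arm", "payload": {"deltas": [[0, 0, -20, 0, 0, 0], [0, 0, -60, 0, 0, 0], [0, 0, -100, 0, 0, 0.1], [0, 0, -140, 0, 0, 0.2], [0, 0, -147, 0, 0, 0.252]]}}

```text
time: 11.77
tool_pos: [565.0, -364.5, 206.9]
tcp_rot: [3.132, 0.008, 1.624]
contact_force: [0.3, -0.1, 0.6]
grip_width: 23.0
```

{"api": "step_arm", "payload": {"deltas": [[40, 1.5, 0, 0, 0, 0], [80, 3, 0, 0, 0, 0], [120, 4.5, 0, 0, 0, 0], [160, 6, 0, 0, 0, 0], [200, 7.2, 0, 0, 0, 0]]}}

```text
time: 12.18
tool_pos: [557.9, -160.9, 198.5]
tcp_rot: [-3.141, -0.0, 1.628]
contact_force: [1.0, 0.3, -0.5]
grip_width: 22.6
```

{"api": "step_arm", "payload": {"deltas": [[40, 1.5, 0, 0, 0, 0], [80, 3, 0, 0, 0, 0], [120, 4.5, 0, 0, 0, 0], [160, 6, 0, 0, 0, 0], [200, 7.2, 0, 0, 0, 0]]}}

```text
time: 12.6
tool_pos: [553.5, 39.3, 198.6]
tcp_rot: [-3.141, -0.0, 1.629]
contact_force: [1.0, 0.1, -0.9]
grip_width: 23.1
```

{"api": "step_arm", "payload": {"deltas": [[40, 1.5, 0, 0, 0, 0], [80, 3, 0, 0, 0, 0], [120, 4.5, 0, 0, 0, 0], [160, 6, 0, 0, 0, 0], [200, 7.2, 0, 0, 0, 0]]}}

```text
time: 13.02
tool_pos: [549.0, 239.4, 198.5]
tcp_rot: [-3.141, 0.0, 1.629]
contact_force: [1.2, -1.1, -1.7]
grip_width: 23.2
```

{"api": "step_arm", "payload": {"deltas": [[0, 0, 0, 0, 0, 0], [0, 0, 0, 0, 0, 0], [0, 0, 0, 0, 0, 0]]}}

```text
time: 13.27
tool_pos: [549.3, 237.2, 198.2]
tcp_rot: [-3.141, 0.001, 1.63]
contact_force: [-0.6, -0.4, -0.7]
grip_width: 23.1
```

Run:
```python
from pads import *
o=bot.get_obs();print(o["tool_pos"],o["tcp_rot"],o["time"],o["grip_width"])
w=bot.capture("wrist");save(w,"pl",s=1.2);pads(w)
```

```text
[549.28296597 237.22545643 198.22938029] [-3.14073124e+00  6.31720664e-04  1.62960505e+00] 13.2667 23.098786240479114
[540.6 222.2] rect [543.2 216.9] [46.9 47. ] ang(rad) 0.029 img (226, 175, 51, 47)
[548.5 280.7] rect [548.7 280.4] [40.3 39.9] ang(rad) 0.059 img (238, 109, 46, 46)
```

{"api": "step_arm", "payload": {"deltas": [[30, 1.2, 0, 0, 0, 0], [43, 1.8, 20, 0, 0, 0], [43, 1.8, 55, 0, 0, 0], [43, 1.8, 85, 0, 0, 0], [43, 1.8, 100, 0, 0, 0]]}}

```text
time: 13.73
tool_pos: [547.5, 278.2, 95.0]
tcp_rot: [-3.136, 0.002, 1.627]
contact_force: [-1.1, -0.2, -1.3]
grip_width: 23.3
```

{"api": "step_arm", "payload": {"deltas": [[0, 0, 8, 0, 0, 0], [0, 0, 16, 0, 0, 0], [0, 0, 21, 0, 0, 0], [0, 0, 23.5, 0, 0, 0], [0, 0, 23.5, 0, 0, 0]]}}

```text
time: 14.15
tool_pos: [549.3, 280.2, 75.7]
tcp_rot: [3.141, -0.0, 1.628]
contact_force: [0.3, -0.3, -2.3]
grip_width: 23.0
```

{"api": "step_arm", "payload": {"deltas": [[0, 0, 0, 0, 0, 0], [0, 0, 0, 0, 0, 0], [0, 0, 0, 0, 0, 0], [0, 0, 0, 0, 0, 0]], "fingers": 44}}

```text
time: 14.48
tool_pos: [549.2, 280.6, 75.9]
tcp_rot: [3.14, -0.0, 1.629]
contact_force: [-0.2, 0.1, 0.6]
grip_width: 42.4
```

{"api": "step_arm", "payload": {"deltas": [[0, 0, -15, 0, 0, 0], [0, 0, -45, 0, 0, 0], [0, 0, -85, 0, 0, 0], [-40, 0, -125, 0, 0, 0], [-80, 0, -165, 0, 0, 0]]}}

```text
time: 14.9
tool_pos: [552.2, 222.2, 221.3]
tcp_rot: [3.14, -0.0, 1.632]
contact_force: [1.0, 0.6, -0.5]
grip_width: 43.9
```

{"api": "step_arm", "payload": {"deltas": [[0, 0, 0, 0, 0, 0], [0, 0, 0, 0, 0, 0], [0, 0, 0, 0, 0, 0]]}}

```text
time: 15.15
tool_pos: [552.0, 221.7, 218.8]
tcp_rot: [-3.141, -0.0, 1.628]
contact_force: [-0.4, 0.9, 0.7]
grip_width: 44.1
```

Run:
```python
from pads import *
o=bot.get_obs();print(o["tool_pos"],o["tcp_rot"],o["time"],o["grip_width"])
w=bot.capture("wrist");save(w,"pl2",s=1.2);pads(w)
```

```text
[551.97905672 221.70996001 218.83852058] [-3.14122689e+00 -2.52045902e-04  1.62829181e+00] 15.15 44.133331530476994
[552.   98.3] rect [551.7  99.1] [67.4 27.7] ang(rad) 0.058 img (221, 270, 62, 23)
[550.6 155.4] rect [550.7 155.2] [51.7 50.5] ang(rad) 0.058 img (229, 212, 50, 45)
[542.9 217.4] rect [543.1 217.3] [47.2 46.2] ang(rad) 0.058 img (225, 154, 49, 46)
```

View pics/pl2.png

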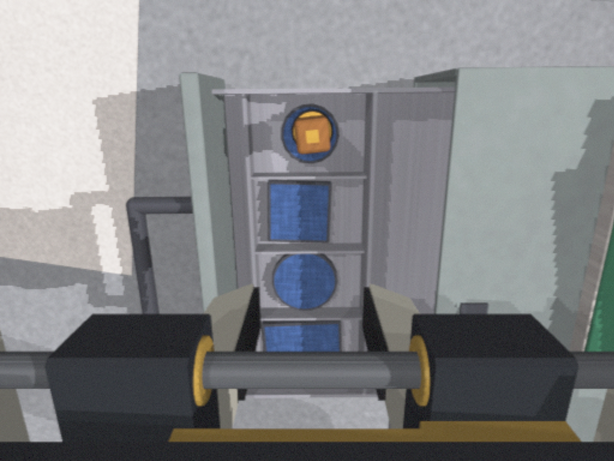

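{"api": "step_arm", "payload": {"deltas": [[-38, -9, 0, 0, 0, 0], [-78, -18, 0, 0, 0, 0], [-118, -27, 0, 0, 0, 0], [-157, -36, 0, 0, 0, 0], [-196, -45, 0, 0, 0, 0]], "fingers": 60}}

```text
time: 15.62
tool_pos: [517.6, 22.9, 217.5]
tcp_rot: [-3.139, -0.001, 1.631]
contact_force: [0.7, -0.5, -0.6]
grip_width: 59.8
```

{"api": "step_arm", "payload": {"deltas": [[-39, -9, 0, 0, 0, 0], [-78, -18, 0, 0, 0, 0], [-117, -27, 0, 0, 0, 0], [-156, -36, 0, 0, 0, 0], [-195, -45, 0, 0, 0, 0]]}}

```text
time: 16.03
tool_pos: [484.4, -174.6, 217.7]
tcp_rot: [-3.139, -0.002, 1.63]
contact_force: [1.0, 0.1, -0.6]
grip_width: 59.9
```

{"api": "step_arm", "payload": {"deltas": [[-39, -9, 5, 0, 0, -0.05], [-78, -18, 15, 0, 0, -0.112], [-117, -27, 25, 0, 0, -0.112], [-150, -36, 45, 0, 0, -0.112], [-164, -37, 80, 0, 0, -0.112]]}}

```text
time: 16.45
tool_pos: [458.0, -344.4, 139.6]
tcp_rot: [3.139, 0.005, 1.739]
contact_force: [0.7, -0.0, 0.0]
grip_width: 60.2
```

{"api": "step_arm", "payload": {"deltas": [[0, 0, 5, 0, 0, 0], [0, 0, 5, 0, 0, 0], [0, 0, 5, 0, 0, 0]]}}

```text
time: 16.7
tool_pos: [458.1, -338.4, 133.7]
tcp_rot: [-3.141, -0.002, 1.742]
contact_force: [0.3, -0.1, 0.7]
grip_width: 59.9
```

Run:
```python
from h import *
w=bot.capture("wrist");save(w,"sq",s=1.2);o=bot.get_obs();print(o["tool_pos"],o["tcp_rot"],o["time"])
for q in ["square"]:
  for d in bot.boxes_of(f"stamp_{q}_mid",w)[:3]:print(q,d,np.round(at_z(w,*d["rect"][:2],30),1))
```

```text
[ 458.61525677 -338.64718621  134.8423992 ] [3.14111300e+00 3.18935387e-05 1.74251617e+00] 16.75
square {'rect': [250.9, 223.1, 47.6, 68.3], 'p': 0.71} [ 455.3 -353.2   30. ]
```

View pics/sq.png

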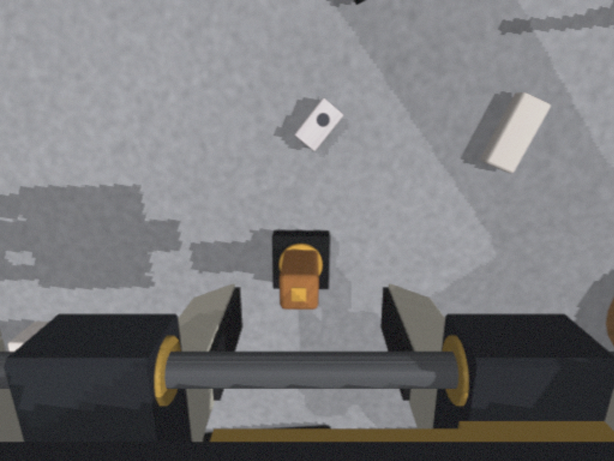

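Run:
```python
from h import *
w=bot.capture("wrist");print(bot.get_obs()["tool_pos"],at_z(w,299/1.2,293/1.2,60),at_z(w,300.5/1.2,260/1.2,14))
```

```text
[ 458.88408062 -339.02039465  135.7531385 ] [ 456.43092575 -357.40817998   60.        ] [ 456.01055981 -356.07353704   14.        ]
```

{"api": "step_arm", "payload": {"deltas": [[-17.2, -5.6, 8, 0, 0, 0], [-17.2, -5.6, 35, 0, 0, 0], [-17.2, -5.6, 62, 0, 0, 0], [-17.2, -5.6, 81, 0, 0, 0], [-17.2, -5.6, 81, 0, 0, 0]]}}

```text
time: 17.27
tool_pos: [454.2, -355.6, 50.8]
tcp_rot: [-3.139, -0.004, 1.742]
contact_force: [0.0, 0.9, -0.6]
grip_width: 60.2
```

{"api": "step_arm", "payload": {"deltas": [[0, 0, 0, 0, 0, 0], [0, 0, 0, 0, 0, 0], [0, 0, 0, 0, 0, 0], [0, 0, 0, 0, 0, 0], [0, 0, 0, 0, 0, 0]], "fingers": 12}}

```text
time: 17.68
tool_pos: [455.6, -358.1, 54.4]
tcp_rot: [3.14, 0.002, 1.741]
contact_force: [0.3, -0.9, 0.0]
grip_width: 31.0
```

{"api": "step_arm", "payload": {"deltas": [[0, 0, 0, 0, 0, 0], [0, 0, 0, 0, 0, 0], [0, 0, 0, 0, 0, 0]]}}

```text
time: 17.93
tool_pos: [455.2, -357.9, 53.7]
tcp_rot: [3.141, 0.001, 1.741]
contact_force: [-0.8, -0.1, 3.4]
grip_width: 22.1
```

{"api": "step_arm", "payload": {"deltas": [[0, 0, -20, 0, 0, 0], [0, 0, -60, 0, 0, 0], [0, 0, -100, 0, 0, 0.06], [0, 0, -140, 0, 0, 0.13], [0, 0, -147, 0, 0, 0.13]]}}

```text
time: 18.35
tool_pos: [457.1, -359.7, 207.3]
tcp_rot: [3.134, 0.008, 1.607]
contact_force: [1.0, -0.4, -1.4]
grip_width: 21.4
```

{"api": "step_arm", "payload": {"deltas": [[38, 7.4, 0, 0, 0, 0], [76, 14.8, 0, 0, 0, 0], [114, 22.2, 0, 0, 0, 0], [152, 29.5, 0, 0, 0, 0], [190, 37, 0, 0, 0, 0]]}}

```text
time: 18.77
tool_pos: [484.1, -164.6, 199.6]
tcp_rot: [-3.141, -0.0, 1.611]
contact_force: [1.1, -0.0, -0.1]
grip_width: 21.9
```

{"api": "step_arm", "payload": {"deltas": [[38, 7.4, 0, 0, 0, 0], [76, 14.8, 0, 0, 0, 0], [114, 22.2, 0, 0, 0, 0], [152, 29.5, 0, 0, 0, 0], [190, 37, 0, 0, 0, 0]]}}

```text
time: 19.18
tool_pos: [513.5, 26.9, 199.7]
tcp_rot: [-3.141, -0.0, 1.611]
contact_force: [-0.7, -0.7, -1.0]
grip_width: 21.7
```

{"api": "step_arm", "payload": {"deltas": [[38, 7.4, 0, 0, 0, 0], [76, 14.8, 0, 0, 0, 0], [114, 22.2, 0, 0, 0, 0], [152, 29.5, 0, 0, 0, 0], [191, 36.6, 0, 0, 0, 0]]}}

```text
time: 19.6
tool_pos: [542.5, 219.1, 199.5]
tcp_rot: [-3.141, 0.0, 1.611]
contact_force: [0.3, 0.5, -0.7]
grip_width: 21.9
```

{"api": "step_arm", "payload": {"deltas": [[0, 0, 0, 0, 0, 0], [0, 0, 20, 0, 0, 0], [0, 0, 50, 0, 0, 0], [0, 0, 80, 0, 0, 0], [0, 0, 90, 0, 0, 0]]}}

```text
time: 20.02
tool_pos: [540.1, 216.7, 105.5]
tcp_rot: [-3.134, 0.002, 1.611]
contact_force: [-0.7, -0.8, -1.1]
grip_width: 21.8
```

{"api": "step_arm", "payload": {"deltas": [[0, 0, 0, 0, 0, 0], [0, 0, 0, 0, 0, 0]]}}

```text
time: 20.18
tool_pos: [543.0, 217.2, 110.3]
tcp_rot: [-3.141, 0.0, 1.611]
contact_force: [0.3, -0.6, -1.4]
grip_width: 22.0
```

{"api": "step_arm", "payload": {"deltas": [[0, 0, 12, 0, 0, 0], [0, 0, 22, 0, 0, 0], [0, 0, 30, 0, 0, 0], [0, 0, 34, 0, 0, 0], [0, 0, 34, 0, 0, 0]]}}

```text
time: 20.6
tool_pos: [542.9, 217.3, 76.2]
tcp_rot: [3.141, -0.0, 1.611]
contact_force: [0.7, -0.3, -0.9]
grip_width: 22.0
```

{"api": "step_arm", "payload": {"deltas": [[0, 0, 0, 0, 0, 0], [0, 0, 0, 0, 0, 0], [0, 0, 0, 0, 0, 0], [0, 0, 0, 0, 0, 0]], "fingers": 44}}

```text
time: 20.93
tool_pos: [543.0, 217.3, 76.6]
tcp_rot: [3.141, -0.0, 1.611]
contact_force: [-0.2, 0.0, -0.6]
grip_width: 42.4
```

{"api": "step_arm", "payload": {"deltas": [[0, 0, -15, 0, 0, 0], [0, 0, -45, 0, 0, 0], [0, 0, -85, 0, 0, 0], [-30, 0, -125, 0, 0, 0], [-60, 0, -165, 0, 0, 0]]}}

```text
time: 21.35
tool_pos: [544.5, 167.7, 229.8]
tcp_rot: [3.141, -0.0, 1.613]
contact_force: [0.7, 0.0, 0.3]
grip_width: 44.0
```

{"api": "step_arm", "payload": {"deltas": [[0, 0, 0, 0, 0, 0], [0, 0, 0, 0, 0, 0], [0, 0, 0, 0, 0, 0]]}}

```text
time: 21.6
tool_pos: [544.3, 167.3, 227.3]
tcp_rot: [-3.141, -0.0, 1.61]
contact_force: [-0.3, -0.2, -0.3]
grip_width: 44.0
```

Run:
```python
from pads import *
o=bot.get_obs();print(o["tool_pos"],o["tcp_rot"],o["time"],o["grip_width"])
w=bot.capture("wrist");save(w,"pl3",s=1.2);pads(w)
c=bot.capture("scene")
for d in bot.boxes_of("stamp_oblong_mid",c)[:2]:print(d,at_z(c,*d["rect"][:2],30))
```

```text
[544.34527932 167.32905633 227.33566423] [-3.14091671e+00 -2.17505175e-04  1.61022683e+00] 21.6 43.96101165714919
[551.8  93.4] rect [551.9  93.4] [67.  37.1] ang(rad) 0.102 img (231, 221, 64, 34)
[550.5 155.6] rect [550.6 155.5] [51.5 51.1] ang(rad) 0.04 img (239, 158, 51, 49)
[542.8 217.4] rect [542.7 217.2] [46.9 46.6] ang(rad) 0.04 img (235, 96, 49, 50)
[544.5 272. ] rect [545.5 274.8] [27.  40.6] ang(rad) 1.182 img (246, 34, 44, 40)
{'rect': [215.8, 181.1, 14.5, 19.9], 'p': 0.74} [ 464.40345932 -172.21216359   30.        ]
```

View pics/pl3.png

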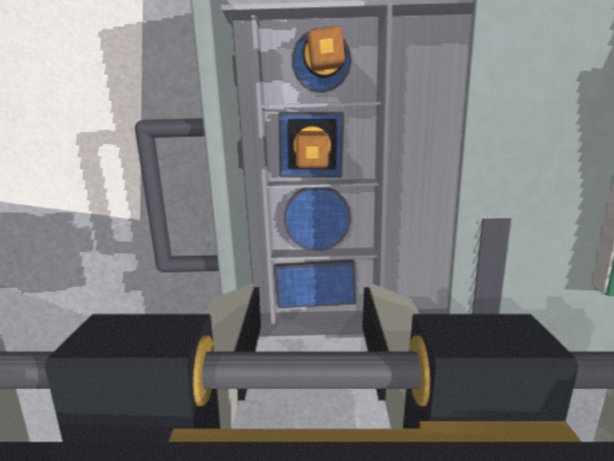

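{"api": "step_arm", "payload": {"deltas": [[-32, -9, 0, 0, 0, 0.12], [-64, -18, 0, 0, 0, 0.24], [-97, -27, 0, 0, 0, 0.36], [-130, -36, 0, 0, 0, 0.48], [-162, -45, 0, 0, 0, 0.475]], "fingers": 60}}

```text
time: 22.17
tool_pos: [505.4, 2.9, 226.6]
tcp_rot: [-3.14, 0.001, 1.131]
contact_force: [-0.5, -1.1, 0.5]
grip_width: 60.0
```

Run:
```python
from h import *
o=bot.get_obs();print(o["tool_pos"],o["tcp_rot"])
from scipy.spatial.transform import Rotation as Ro
y=1.611-.475
print(np.array([468-464,-160-5]))
R=Ro.from_euler("xyz",[np.pi,0,y]).as_matrix()
p=o["tool_pos"];print(R.T@(np.array([468,-160,135])-p))
c=bot.capture("wrist")
R2=None
```

```text
[505.37914915   2.93123968 226.60709718] [-3.13952166e+00  6.39183870e-04  1.13057234e+00]
[   4 -165]
[-163.51649935   34.72958533   91.60709718]
```

{"api": "step_arm", "payload": {"deltas": [[-33, 7, 10, 0, 0, 0.12], [-66, 14, 25, 0, 0, 0.24], [-99, 21, 45, 0, 0, 0.36], [-132, 28, 70, 0, 0, 0.475], [-163.5, 34.7, 91, 0, 0, 0.475]]}}

```text
time: 22.63
tool_pos: [468.1, -159.8, 134.9]
tcp_rot: [-3.14, 0.001, 0.656]
contact_force: [1.2, -0.2, 0.4]
grip_width: 60.0
```

{"api": "step_arm", "payload": {"deltas": [[0, 0, 0, 0, 0, 0], [0, 0, 0, 0, 0, 0], [0, 0, 0, 0, 0, 0]]}}

```text
time: 22.88
tool_pos: [469.0, -158.5, 136.5]
tcp_rot: [-3.14, 0.0, 0.661]
contact_force: [0.1, 0.0, 0.4]
grip_width: 59.9
```

Run:
```python
from h import *
w=bot.capture("wrist");save(w,"ob",s=1.2);o=bot.get_obs();print(o["tool_pos"],o["tcp_rot"],o["time"])
for q in ["oblong"]:
  for d in bot.boxes_of(f"stamp_{q}_mid",w)[:3]:print(q,d,np.round(at_z(w,*d["rect"][:2],30),1))
```

```text
[ 469.409348   -158.21924018  137.01422048] [-3.14154718e+00 -3.96462316e-04  6.62269825e-01] 22.9333
oblong {'rect': [257.4, 225.1, 69.5, 57.4], 'p': 0.95} [ 455.  -167.5   30. ]
```

View pics/ob.png

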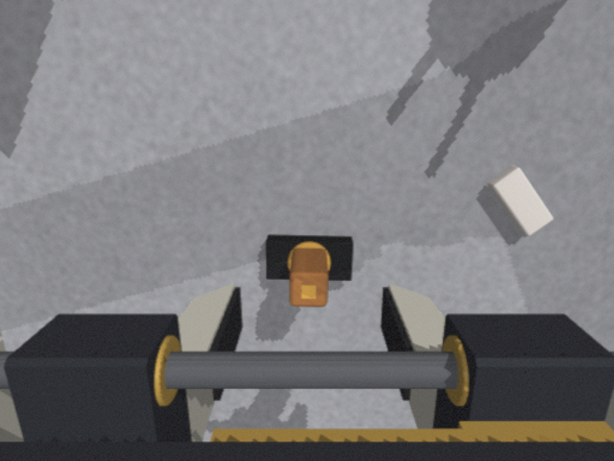

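Run:
```python
from h import *
from scipy.spatial.transform import Rotation as Ro
w=bot.capture("wrist");o=bot.get_obs();p=o["tool_pos"];a=at_z(w,309/1.2,292/1.2,60);b=at_z(w,309.5/1.2,257/1.2,14)
print(p,a,b,Ro.from_euler("xyz",[np.pi,0,.661]).as_matrix().T@(np.r_[(a[:2]+b[:2])/2,53]-p))
```

```text
[ 469.6245784  -158.12386879  137.48095133] [ 455.14214498 -167.96690542   60.        ] [ 457.7412024  -166.12479402   14.        ] [-15.88356686  -1.0502495   84.48095133]
```

{"api": "step_arm", "payload": {"deltas": [[-16.5, -1, 8, 0, 0, 0], [-16.5, -1, 35, 0, 0, 0], [-16.5, -1, 62, 0, 0, 0], [-16.5, -1, 83.5, 0, 0, 0], [-16.5, -1, 83.5, 0, 0, 0]]}}

```text
time: 23.45
tool_pos: [453.7, -166.6, 50.7]
tcp_rot: [-3.136, 0.002, 0.662]
contact_force: [-1.1, 1.0, -1.1]
grip_width: 60.1
```

{"api": "step_arm", "payload": {"deltas": [[0, 0, 0, 0, 0, 0], [0, 0, 0, 0, 0, 0], [0, 0, 0, 0, 0, 0], [0, 0, 0, 0, 0, 0], [0, 0, 0, 0, 0, 0]], "fingers": 12}}

```text
time: 23.87
tool_pos: [455.8, -168.8, 54.4]
tcp_rot: [3.14, -0.001, 0.661]
contact_force: [-0.6, 0.2, 0.2]
grip_width: 31.7
```

{"api": "step_arm", "payload": {"deltas": [[0, 0, 0, 0, 0, 0], [0, 0, 0, 0, 0, 0], [0, 0, 0, 0, 0, 0]]}}

```text
time: 24.12
tool_pos: [455.4, -168.7, 53.9]
tcp_rot: [3.141, -0.0, 0.661]
contact_force: [-0.4, 1.4, 5.8]
grip_width: 21.6
```

{"api": "step_arm", "payload": {"deltas": [[0, 0, -20, 0, 0, 0], [0, 0, -60, 0, 0, -0.12], [0, 0, -100, 0, 0, -0.24], [0, 0, -140, 0, 0, -0.36], [0, 0, -147, 0, 0, -0.48]]}}

```text
time: 24.53
tool_pos: [457.6, -169.9, 206.7]
tcp_rot: [3.131, 0.001, 1.147]
contact_force: [1.6, -0.9, -1.1]
grip_width: 21.7
```

{"api": "step_arm", "payload": {"deltas": [[0, 0, 0, 0, 0, -0.12], [0, 0, 0, 0, 0, -0.24], [0, 0, 0, 0, 0, -0.36], [0, 0, 0, 0, 0, -0.49], [0, 0, 0, 0, 0, -0.49]]}}

```text
time: 24.95
tool_pos: [455.0, -168.6, 200.2]
tcp_rot: [-3.141, -0.0, 1.635]
contact_force: [0.0, 0.1, -1.6]
grip_width: 21.9
```

{"api": "step_arm", "payload": {"deltas": [[0, 0, 0, 0, 0, 0], [0, 0, 0, 0, 0, 0]]}}

```text
time: 25.12
tool_pos: [455.1, -168.6, 200.2]
tcp_rot: [-3.141, -0.0, 1.627]
contact_force: [0.5, 0.6, -0.9]
grip_width: 21.8
```

{"api": "step_arm", "payload": {"deltas": [[36, 16, 0, 0, 0, 0], [72, 32, 0, 0, 0, 0], [108, 48, 0, 0, 0, 0], [144, 63, 0, 0, 0, 0], [180, 79, 0, 0, 0, 0]]}}

```text
time: 25.53
tool_pos: [523.5, 17.5, 200.3]
tcp_rot: [3.142, 0.0, 1.627]
contact_force: [1.1, -0.6, -0.7]
grip_width: 22.0
```

{"api": "step_arm", "payload": {"deltas": [[37, 16, 0, 0, 0, 0], [74.8, 32, 0, 0, 0, 0], [74.8, 32, 20, 0, 0, 0], [74.8, 32, 40, 0, 0, 0], [74.8, 32, 50, 0, 0, 0]]}}

```text
time: 25.95
tool_pos: [549.6, 93.3, 147.9]
tcp_rot: [-3.138, -0.0, 1.63]
contact_force: [-1.0, -0.5, -1.1]
grip_width: 21.6
```

{"api": "step_arm", "payload": {"deltas": [[0, 0, 15, 0, 0, 0], [0, 0, 30, 0, 0, 0], [0, 0, 40, 0, 0, 0], [0, 0, 40, 0, 0, 0], [0, 0, 40, 0, 0, 0]]}}

```text
time: 26.37
tool_pos: [550.7, 92.0, 110.3]
tcp_rot: [-3.141, -0.0, 1.629]
contact_force: [-0.7, 0.5, -1.5]
grip_width: 21.8
```

{"api": "step_arm", "payload": {"deltas": [[0, 0, 6, 0, 0, 0], [0, 0, 12, 0, 0, 0], [0, 0, 16, 0, 0, 0]]}}

```text
time: 26.62
tool_pos: [550.8, 92.3, 94.2]
tcp_rot: [3.141, 0.0, 1.63]
contact_force: [-0.1, -0.7, -1.3]
grip_width: 21.8
```

{"api": "step_arm", "payload": {"deltas": [[0, 0, 8, 0, 0, 0], [0, 0, 14, 0, 0, 0], [0, 0, 18, 0, 0, 0], [0, 0, 18, 0, 0, 0]]}}

```text
time: 26.95
tool_pos: [551.0, 92.4, 76.1]
tcp_rot: [3.141, 0.0, 1.631]
contact_force: [0.3, 0.5, 0.2]
grip_width: 21.8
```

{"api": "step_arm", "payload": {"deltas": [[0, 0, 0, 0, 0, 0], [0, 0, 0, 0, 0, 0], [0, 0, 0, 0, 0, 0], [0, 0, 0, 0, 0, 0]], "fingers": 44}}

```text
time: 27.28
tool_pos: [550.7, 92.4, 76.3]
tcp_rot: [3.141, 0.0, 1.631]
contact_force: [-0.1, 0.9, 0.1]
grip_width: 41.7
```

{"api": "step_arm", "payload": {"deltas": [[0, 0, -15, 0, 0, 0], [0, 0, -45, 0, 0, 0], [0, 0, -85, 0, 0, 0], [20, 0, -125, 0, 0, 0], [40, 0, -165, 0, 0, 0]]}}

```text
time: 27.7
tool_pos: [548.3, 129.3, 237.7]
tcp_rot: [3.142, 0.0, 1.629]
contact_force: [1.5, 0.2, 0.5]
grip_width: 43.8
```

{"api": "step_arm", "payload": {"deltas": [[0, 0, 0, 0, 0, 0], [0, 0, 0, 0, 0, 0], [0, 0, 0, 0, 0, 0]]}}

```text
time: 27.95
tool_pos: [548.0, 129.5, 235.2]
tcp_rot: [-3.141, 0.0, 1.631]
contact_force: [0.2, 0.7, -1.3]
grip_width: 44.3
```

Run:
```python
from pads import *
o=bot.get_obs();print(o["tool_pos"],o["tcp_rot"],o["time"],o["grip_width"])
w=bot.capture("wrist");save(w,"pl4",s=1.5);pads(w)
```

```text
[547.98234575 129.51160054 235.23743788] [-3.14073999e+00  2.91519169e-04  1.63127985e+00] 27.95 44.32906703641504
[558.6 104.7] rect [552.5  93.7] [67.  36.5] ang(rad) 0.091 img (229, 185, 64, 33)
[551.2 155.4] rect [551.6 155.8] [51.8 51.8] ang(rad) 0.061 img (238, 118, 52, 52)
[540.8 210.3] rect [543.6 217.3] [46.6 47. ] ang(rad) 0.039 img (235, 53, 50, 53)
[546.8 273.7] rect [547.7 273. ] [37.2 24.4] ang(rad) 0.061 img (247, 0, 42, 31)
```

View pics/pl4.png

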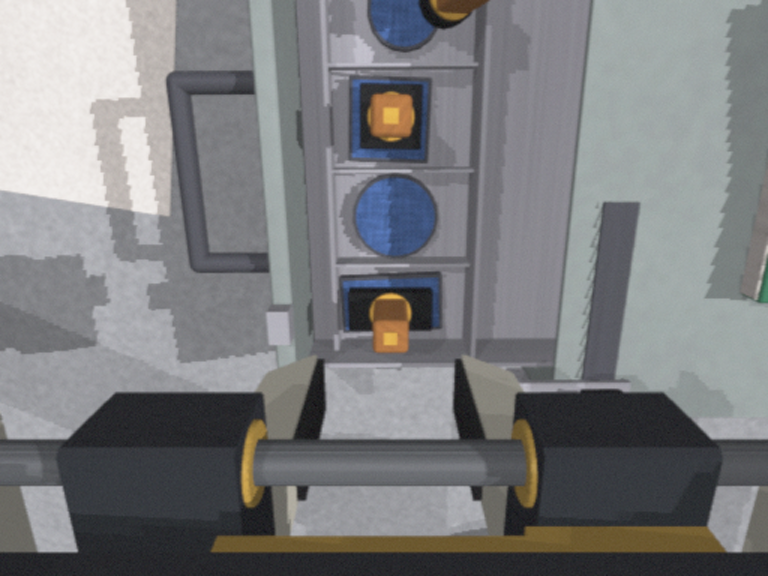

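{"api": "step_arm", "payload": {"deltas": [[35, 0, 0, 0, 0, 0], [70, 0, 0, 0, 0, 0], [100, 0, 0, 0, 0, 0], [100, 0, 0, 0, 0, 0], [100, 0, 0, 0, 0, 0]]}}

```text
time: 28.42
tool_pos: [541.7, 229.9, 233.8]
tcp_rot: [-3.138, 0.001, 1.633]
contact_force: [0.7, -0.3, -0.1]
grip_width: 44.0
```

Run:
```python
from pads import *
o=bot.get_obs();print(o["tool_pos"],o["tcp_rot"],o["time"])
w=bot.capture("wrist");s=bot.capture("side");pads(w)
A=cv2.resize(w["color"][20:230,180:400,::-1],(660,630)[:2],interpolation=2)[:400]
B=cv2.resize(s["color"][170:300,100:320,::-1],(660,390),interpolation=2)
cv2.imwrite("pics/k.png",cv2.resize(np.vstack([A,B]),(500,598)))
for d in bot.boxes_of("stamp_small_mid",w)[:2]:print(d,at_z(w,*d["rect"][:2],50))
```

```text
[541.68392918 229.91215515 233.76410457] [-3.13810835e+00  1.12058521e-03  1.63289333e+00] 28.4167
[557.  105.8] rect [552.6  97.5] [67.1 27.7] ang(rad) 0.064 img (232, 271, 59, 22)
[551.4 154.9] rect [551.4 154.5] [51.9 50.6] ang(rad) 0.064 img (240, 215, 48, 43)
[534.9 225.1] rect [544.  217.2] [46.7 46.8] ang(rad) 0.043 img (238, 159, 46, 44)
[546.4 279.8] rect [546.1 279.8] [34.3 40.3] ang(rad) 0.264 img (250, 99, 37, 42)
{'rect': [304.4, 115.3, 48.5, 35.2], 'p': 0.69} [579.15617082 289.40429831  50.        ]
```

View pics/k.png

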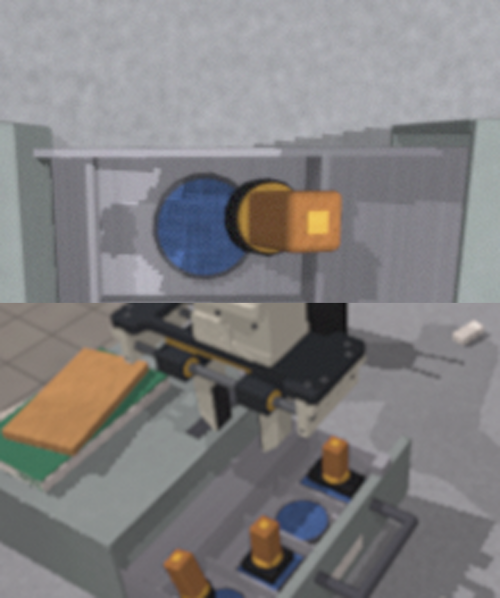

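Run:
```python
from h import *
w=bot.capture("wrist");f=500/660*3
print(bot.get_obs()["tool_pos"])
for u,v,zs in [(265,215,(28,34,40)),(318,222,(66,72,78,82)),(306,157,(34,))]:
    for z in zs: print(u,np.round(at_z(w,180+u/f,20+v/f,z),1))
s=bot.capture("side");A=cv2.resize(s["color"][255:305,150:230,::-1],(640,400),interpolation=3)
cv2.imwrite("pics/k2.png",A)
```

```text
[542.56809638 227.98663089 235.17690701]
265 [575.9 285.8  28. ]
265 [575.2 286.3  34. ]
265 [574.6 286.8  40. ]
318 [592.  287.5  66. ]
318 [590.9 288.   72. ]
318 [589.9 288.5  78. ]
318 [589.2 288.9  82. ]
306 [589.8 310.3  34. ]
```

View pics/k2.png

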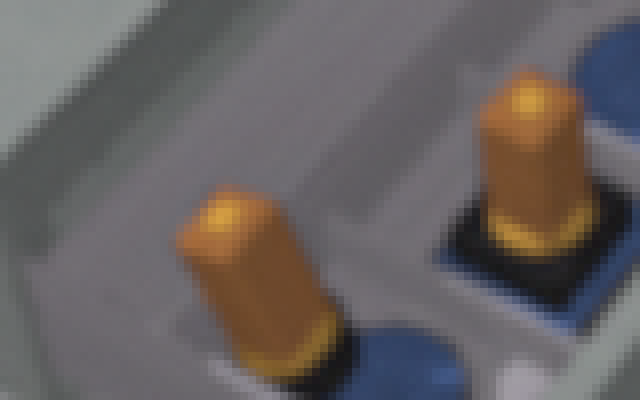

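{"api": "step_arm", "payload": {"deltas": [[14, 12, 0, 0, 0, -0.12], [28, 24, 0, 0, 0, -0.24], [42, 36, 0, 0, 0, -0.36], [55.7, 48.4, 0, 0, 0, -0.48], [55.7, 48.4, 0, 0, 0, -0.6]]}}

```text
time: 29.08
tool_pos: [589.1, 288.9, 235.3]
tcp_rot: [3.14, -0.0, 2.236]
contact_force: [-0.4, -0.8, -0.5]
grip_width: 43.8
```

{"api": "step_arm", "payload": {"deltas": [[0, 0, 15, 0, 0, -0.12], [0, 0, 30, 0, 0, -0.24], [0, 0, 45, 0, 0, -0.36], [0, 0, 60, 0, 0, -0.48], [0, 0, 75, 0, 0, -0.6]]}}

```text
time: 29.5
tool_pos: [587.8, 286.8, 160.2]
tcp_rot: [-3.142, 0.0, 2.835]
contact_force: [-0.1, -0.4, 0.2]
grip_width: 43.8
```

{"api": "step_arm", "payload": {"deltas": [[0, 0, 0, 0, 0, -0.12], [0, 0, 0, 0, 0, -0.24], [0, 0, 0, 0, 0, -0.37], [0, 0, 0, 0, 0, -0.37], [0, 0, 0, 0, 0, -0.37]]}}

```text
time: 29.92
tool_pos: [587.8, 287.1, 160.9]
tcp_rot: [-3.142, 0.0, -3.087]
contact_force: [-0.4, 0.2, -0.1]
grip_width: 43.9
```

Run:
```python
from h import *
o=bot.get_obs();print(o["tool_pos"],o["tcp_rot"],o["joint_positions"])
w=bot.capture("wrist");save(w,"k3",s=1.2)
for d in bot.boxes_of("stamp_small_mid",w)[:2]:print(d,at_z(w,*d["rect"][:2],50))
```

```text
[587.76400496 287.08488253 160.90564006] [-3.14151116e+00  9.93120284e-05 -3.08684763e+00] [ 3.37337398e-01  6.52978618e-01  1.25941582e+00 -1.12458806e-04
  1.22912557e+00 -1.28816627e+00]
{'rect': [261.0, 189.2, 40.2, 70.3], 'p': 0.89} [579.38995709 288.74357692  50.        ]
{'rect': [162.5, 145.8, 325.0, 291.5], 'p': 0.58} [550.87935359 216.68036042  50.        ]
```

View pics/k3.png

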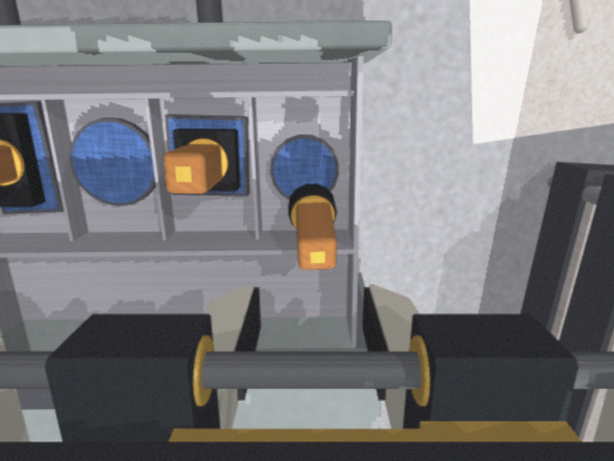

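Run:
```python
from h import *
w=bot.capture("wrist");print(bot.get_obs()["tool_pos"])
for z in (70,76,80): print(at_z(w,317/1.2,258/1.2,z))
print(at_z(w,312/1.2,208/1.2,34),at_z(w,304.5/1.2,167/1.2,22))
```

```text
[587.62000329 287.52339775 160.94795592]
[591.88075209 291.91120619  70.        ]
[589.52183717 291.6833935   76.        ]
[587.94922722 291.53151838  80.        ]
[571.37071515 287.93135207  34.        ] [546.91988544 281.62978618  22.        ]
```

{"api": "step_arm", "payload": {"deltas": [[0.5, 2.4, 20, 0, 0, 0], [0.5, 2.4, 40, 0, 0, 0], [0.5, 2.4, 55, 0, 0, 0], [0.5, 2.4, 68, 0, 0, 0], [0.5, 2.4, 68, 0, 0, 0]]}}

```text
time: 30.48
tool_pos: [585.2, 289.6, 89.8]
tcp_rot: [-3.14, -0.005, -3.084]
contact_force: [-0.6, -0.8, -0.8]
grip_width: 44.3
```

{"api": "step_arm", "payload": {"deltas": [[0, 0, 5, 0, 0, 0], [0, 0, 10, 0, 0, 0], [0, 0, 11, 0, 0, 0], [0, 0, 11, 0, 0, 0]]}}

```text
time: 30.82
tool_pos: [587.0, 290.3, 82.1]
tcp_rot: [3.142, 0.0, -3.083]
contact_force: [1.3, -0.5, 1.2]
grip_width: 44.4
```

{"api": "step_arm", "payload": {"deltas": [[0, 0, 0, 0, 0, 0], [0, 0, 0, 0, 0, 0], [0, 0, 0, 0, 0, 0], [0, 0, 0, 0, 0, 0], [0, 0, 0, 0, 0, 0]], "fingers": 12}}

```text
time: 31.23
tool_pos: [587.0, 290.4, 82.2]
tcp_rot: [3.141, 0.001, -3.082]
contact_force: [0.6, 0.3, 1.9]
grip_width: 21.9
```

{"api": "step_arm", "payload": {"deltas": [[0, 0, -8, 0, 0, 0], [0, 0, -20, 0, 0, 0], [0, 0, -45, 0, 0, 0], [10, 0, -70, 0, 0, 0], [40, 0, -90, 0, 0, 0]]}}

```text
time: 31.65
tool_pos: [549.9, 287.8, 174.6]
tcp_rot: [3.14, 0.006, -3.084]
contact_force: [-0.5, -1.2, -0.1]
grip_width: 22.0
```

{"api": "step_arm", "payload": {"deltas": [[0, 0, 0, 0, 0, 0], [0, 0, 0, 0, 0, 0], [0, 0, 0, 0, 0, 0]]}}

```text
time: 31.9
tool_pos: [547.2, 288.0, 172.5]
tcp_rot: [3.141, 0.001, -3.082]
contact_force: [-0.1, 0.2, -0.6]
grip_width: 22.1
```

Run:
```python
from h import *
o=bot.get_obs();p=o["tool_pos"];print(p,o["tcp_rot"],o["grip_width"])
w=bot.capture("wrist");s=bot.capture("side");c=bot.capture("scene")
print(proj(w,p),proj(s,p),proj(c,p))
def cr(im,q,a):
    x,y=np.round(q).astype(int);return cv2.resize(im["color"][max(0,y-a):y+a,x-a:x+a,::-1],(260,260),interpolation=3)
W=cv2.resize(w["color"][120:300,190:340,::-1],(260,312))[:260]
cv2.imwrite("pics/k4.png",np.hstack([W,cr(s,proj(s,p-np.array([0,0,20])),35),cr(c,proj(c,p-np.array([0,0,20])),30)]))
```

```text
[547.20801623 287.96166423 172.51820686] [ 3.14144173e+00  1.27221373e-03 -3.08215814e+00] 22.14079151580293
[257.51982631 280.90539917] [186.97632995 257.82076668] [393.20579481 150.17417681]
```

View pics/k4.png

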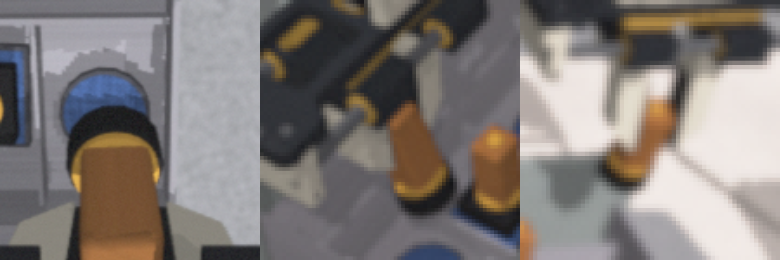

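{"api": "step_arm", "payload": {"deltas": [[2, -3, 0, 0, -0.12, 0], [4, -6, 0, 0, -0.24, 0], [5.4, -6.9, 10, 0, -0.35, 0], [5.4, -6.9, 30, 0, -0.35, 0], [5.4, -6.9, 50, 0, -0.35, 0]]}}

```text
time: 32.47
tool_pos: [540.8, 280.7, 121.0]
tcp_rot: [-3.141, 0.35, -3.081]
contact_force: [0.0, -0.1, -0.8]
grip_width: 22.3
```

{"api": "step_arm", "payload": {"deltas": [[0, 0, 0, 0, 0, 0], [0, 0, 0, 0, 0, 0], [0, 0, 0, 0, 0, 0]]}}

```text
time: 32.72
tool_pos: [542.9, 280.9, 122.4]
tcp_rot: [3.141, 0.351, -3.083]
contact_force: [0.1, 0.7, -0.9]
grip_width: 22.3
```

Run:
```python
from h import *
from scipy.spatial.transform import Rotation as Ro
o=bot.get_obs();p=o["tool_pos"];print(p,o["tcp_rot"],o["grip_width"],Ro.from_euler("xyz",o["tcp_rot"]).as_matrix().round(3).tolist())
w=bot.capture("wrist");s=bot.capture("side");c=bot.capture("scene")
# foot dark blob in scene/side: boxes for the stamp
for n,k in (("w",w),("s",s),("c",c)):
    print(n,proj(k,p).round(),[(np.round(d["rect"]),round(d["p"],2)) for d in bot.boxes_of("stamp_small_mid",k)[:3]])
# foot width in wrist: dark pixels rows
v=cv2.cvtColor(w["color"],cv2.COLOR_RGB2HSV)
q=proj(w,p).astype(int);print(q)
for r in range(110,290,8):
    print(r,"".join("o" if 5<h<22 and sa>120 else "#" if va<45 else "b" if 100<h<125 and sa>90 else "." for h,sa,va in v[r,200:320:3]))
```

```text
[542.88959425 280.85572701 122.40009558] [ 3.14136453  0.35079384 -3.08280224] 22.27985903024552 [[-0.937, -0.059, 0.343], [-0.055, 0.998, 0.02], [-0.344, 0.0, -0.939]]
w [258. 281.] [(array([255., 235.,  57., 110.]), 0.87)]
s [194. 274.] []
c [386. 166.] [(array([385., 178.,  15.,  21.]), 0.78)]
[257 281]
110 ........................................
118 ........................................
126 ........................................
134 ........................................
142 .................bbbbb..................
150 ............bbbbbbbbbbbbbbb.............
158 ..........bbbbbbbbbbbbbbbbbbb...........
166 ..........bbbbbbbbbbbbbbbbbbbb..........
174 ..........bbbbbbbbbbbbbbbbbbb...........
182 b...........bbbb.####.bbbbbb............
190 ............##############..............
198 ...........###.oooooooo..##.............
206 ..........#.ooooooooooooooo.............
214 ...........ooooooooooooooooo............
222 ............ooooooooooooooo.............
230 ............ooooooooooooooo.............
238 .............oooooooooooooo.............
246 ............oooooooooooooooo#...........
254 ...........#oooooooooooooooo............
262 ...........#oooooooooooooooo.#..........
270 ..........#..ooooooooooooooo.#..........
278 ..........##.ooooo.....ooooo.##.........
286 ...oo....###.ooooooooooooooo###....ooo..
```

Run:
```python
from h import *
w=bot.capture("wrist")
for z,n in ((57.4,"bot"),(71.4,"top")):
    a=np.linspace(0,2*np.pi,60);Q=np.array([proj(w,[548.4+16*np.cos(t),281.2+16*np.sin(t),z]) for t in a]);print(n,Q.min(0).round(1),Q.max(0).round(1))
Q=np.array([proj(w,[548+20*np.cos(t),281+20*np.sin(t),22]) for t in a]);print("pad",Q.min(0).round(1),Q.max(0).round(1))
v=cv2.cvtColor(w["color"],cv2.COLOR_RGB2HSV);m=cv2.inRange(v,(100,90,40),(125,255,255))[120:200,200:320];ys,xs=np.nonzero(cv2.morphologyEx(m,0 if 0 else cv2.MORPH_OPEN,np.ones((3,3))));print(xs.min()+200,xs.max()+200,ys.min()+120,ys.max()+120)
d=(v[150:215,215:300,2]<45);ys,xs=np.nonzero(d);print("foot",xs.min()+215,xs.max()+215,ys.min()+150)
```

```text
bot [231.4 177.7] [284.5 219. ]
top [229.9 192.7] [285.9 234.8]
pad [228.5 140.4] [287.1 189.5]
228 287 142 185
foot 229 280 182
```

{"api": "step_arm", "payload": {"deltas": [[3, 0, 8.5, 0, 0, 0], [6, 0, 17, 0, 0, 0], [9, 0, 25, 0, 0, 0], [11.3, 0, 31, 0, 0, 0], [11.3, 0, 31, 0, 0, 0]]}}

```text
time: 33.48
tool_pos: [540.9, 280.2, 86.5]
tcp_rot: [-3.14, 0.347, -3.082]
contact_force: [0.3, 0.7, -0.8]
grip_width: 22.0
```

{"api": "step_arm", "payload": {"deltas": [[0.35, 0, 1, 0, 0, 0], [0.7, 0, 2, 0, 0, 0], [0.7, 0, 2, 0, 0, 0]]}}

```text
time: 33.73
tool_pos: [542.1, 280.7, 86.8]
tcp_rot: [3.142, 0.35, -3.082]
contact_force: [0.4, 0.4, -1.5]
grip_width: 22.3
```

{"api": "step_arm", "payload": {"deltas": [[0.35, 0, 1, 0, 0, 0], [0.7, 0, 2, 0, 0, 0], [0.7, 0, 2, 0, 0, 0]]}}

```text
time: 33.98
tool_pos: [542.7, 280.9, 85.6]
tcp_rot: [3.141, 0.352, -3.082]
contact_force: [-0.2, -0.4, 4.7]
grip_width: 22.1
```

{"api": "step_arm", "payload": {"deltas": [[0, 0, 0, 0, 0, 0], [0, 0, 0, 0, 0, 0], [0, 0, 0, 0, 0, 0], [0, 0, 0, 0, 0, 0]], "fingers": 44}}

```text
time: 34.32
tool_pos: [541.8, 280.7, 84.4]
tcp_rot: [-3.141, 0.35, -3.082]
contact_force: [0.0, 0.5, 0.3]
grip_width: 42.4
```

{"api": "step_arm", "payload": {"deltas": [[0, 0, -10, 0, 0, 0], [0, 0, -35, 0, 0, 0], [0, 0, -70, 0, 0, 0], [0, 0, -100, 0, 0, 0], [0, 0, -100, 0, 0, 0]]}}

```text
time: 34.73
tool_pos: [508.5, 280.0, 185.1]
tcp_rot: [3.138, 0.359, -3.083]
contact_force: [1.6, 1.1, 0.4]
grip_width: 44.1
```

Run:
```python
from h import *
from scipy.spatial.transform import Rotation as Ro
o=bot.get_obs();p=o["tool_pos"];print(p,o["tcp_rot"],o["grip_width"])
w=bot.capture("wrist");c=bot.capture("scene")
for n,k in (("w",w),("c",c)):
    print(n,[(np.round(d["rect"]),round(d["p"],2)) for d in bot.boxes_of("stamp_small_mid",k)[:3]])
    a=np.linspace(0,2*np.pi,60);B=lambda C,r,z:np.array([proj(k,[C[0]+r*np.cos(t),C[1]+r*np.sin(t),z]) for t in a])
    print("expect foot",B((548.5,281),16,22).min(0).round(),B((548.5,281),16,22).max(0).round(),"top",proj(k,[548.5,281,82]).round())
v=cv2.cvtColor(w["color"],cv2.COLOR_RGB2HSV)
q=proj(w,[548.5,281,22]).astype(int);print(q)
for r in range(q[1]-60,q[1]+60,5):
    print(r,"".join("O" if 5<h<25 and sa>120 and va>190 else "o" if 5<h<25 and sa>120 else "#" if va<45 else "b" if 100<h<125 and sa>90 else "." for h,sa,va in v[r,q[0]-60:q[0]+60:2]))
```

```text
[508.50172866 279.97775136 185.07208084] [ 3.13774564  0.35870724 -3.08268634] 44.05696828954203
w [(array([257., 178.,  37.,  68.]), 0.96), (array([183., 168.,  52.,  70.]), 0.53)]
expect foot [238. 142.] [274. 173.] top [256. 202.]
c [(array([381., 183.,  12.,  14.]), 0.73)]
expect foot [374. 194.] [386. 201.] top [384. 179.]
[256 158]
98 ............................................................
103 ............................................................
108 ............................................................
113 ............................................................
118 ............................................................
123 ............................................................
128 bbbbbbb.....................................................
133 .....bb.....................................................
138 #####bb.....................................................
143 ....#bb................bbbbbbbbbbbbbbb......................
148 ......bb.............bbb###########.bbbb....................
153 o.....bb...........bbb###..ooooo.####.bbbb..................
158 OO...#bb...........bb#.ooooooooooooo.#bbbb..................
163 OO....bb...........bb.ooooooooooooooOo.bbb..................
168 oo...#.b.............oOoooooooooooooOO.b....................
173 ....##................OoooooooooooooOo......................
178 .......................ooooooooooooo........................
183 .......................ooooooooooooo........................
188 .......................ooooooooooooo........................
193 ......................oooooooooOOoOo........................
198 .......................ooOOOOOOOOooo........................
203 .......................oOOOOOOOOOOOo........................
208 .......................ooooOOOOooOOo........................
213 ............................................................
```

{"api": "step_arm", "payload": {"deltas": [[22, -20, -8, 0, 0.1, 0], [44, -40, -16, 0, 0.2, 0], [66, -60, -24, 0, 0.3, 0], [87, -80, -32, 0, 0.35, 0], [107, -98.4, -39.1, 0, 0.35, 0]], "fingers": 0}}

```text
time: 35.35
tool_pos: [400.0, 172.5, 177.4]
tcp_rot: [-3.141, -0.004, -3.084]
contact_force: [0.3, -0.2, 0.1]
grip_width: 15.3
```

{"api": "step_arm", "payload": {"deltas": [[0, 0, 0, 0, 0, 0], [0, 0, 0, 0, 0, 0], [0, 0, 0, 0, 0, 0]]}}

```text
time: 35.6
tool_pos: [400.3, 173.8, 178.1]
tcp_rot: [3.142, -0.0, -3.083]
contact_force: [0.6, -0.8, 0.5]
grip_width: 0.8
```

Run:
```python
from pads import *
o=bot.get_obs();p=o["tool_pos"];print(p,o["tcp_rot"],o["grip_width"])
w=bot.capture("wrist");pads(w);save(w,"fin")
for q in ("small","square","oblong"):print(q,[(np.round(d["rect"]),round(d["p"],2)) for d in bot.boxes_of(f"stamp_{q}_mid",w)[:2]])
for n,X in dict(small=(548.5,281,82),square=(543,217.3,82),obl=(551,93.4,82),handle=(429.3,175.8,70)).items():print(n,proj(w,X).round())
```

```text
[400.31299876 173.8304311  178.13312911] [ 3.14158068e+00 -2.28444448e-04 -3.08292070e+00] 0.7624511807195216
small []
square []
oblong []
small [374. 377.]
square [300. 368.]
obl [152. 369.]
handle [258. 237.]
```

{"api": "step_arm", "payload": {"deltas": [[0, 0, 20, 0, 0, 0], [0, 0, 50, 0, 0, 0], [0, 0, 80, 0, 0, 0], [0, 0, 98, 0, 0, 0], [0, 0, 98, 0, 0, 0]]}}

```text
time: 36.22
tool_pos: [397.9, 173.5, 77.5]
tcp_rot: [-3.14, -0.006, -3.082]
contact_force: [-1.0, -0.3, 0.6]
grip_width: 0.5
```

{"api": "step_arm", "payload": {"deltas": [[-4, 0, 0, 0, 0, 0], [-9, 0, 0, 0, 0, 0], [-15, 0, 0, 0, 0, 0], [-22, 0, 0, 0, 0, 0], [-31, 0, 0, 0, 0, 0]]}}

```text
time: 36.63
tool_pos: [431.2, 175.8, 81.5]
tcp_rot: [3.141, 0.0, -3.082]
contact_force: [-3.4, 1.2, 1.5]
grip_width: 0.3
```

{"api": "step_arm", "payload": {"deltas": [[-10, 0, 0, 0, 0, 0], [-20, 0, 0, 0, 0, 0], [-30, 0, 0, 0, 0, 0], [-40, 0, 0, 0, 0, 0], [-50, 0, 0, 0, 0, 0]]}}

```text
time: 37.05
tool_pos: [481.8, 178.8, 81.2]
tcp_rot: [3.141, 0.001, -3.083]
contact_force: [-3.9, 1.6, 1.6]
grip_width: 0.4
```

{"api": "step_arm", "payload": {"deltas": [[-10, 0, 0, 0, 0, 0], [-20, 0, 0, 0, 0, 0], [-30, 0, 0, 0, 0, 0], [-40, 0, 0, 0, 0, 0], [-50, 0, 0, 0, 0, 0]]}}

```text
time: 37.47
tool_pos: [531.6, 181.9, 81.1]
tcp_rot: [3.141, 0.0, -3.082]
contact_force: [-3.0, 2.1, 1.6]
grip_width: 0.2
```

{"api": "step_arm", "payload": {"deltas": [[-9, 0, 0, 0, 0, 0], [-16, 0, 0, 0, 0, 0], [-22, 0, 0, 0, 0, 0], [-26, 0, 0, 0, 0, 0], [-28, 0, 0, 0, 0, 0]]}}

```text
time: 37.88
tool_pos: [559.3, 183.1, 80.8]
tcp_rot: [-3.142, 0.001, -3.082]
contact_force: [-2.8, 0.8, 1.2]
grip_width: 0.6
```

{"api": "step_arm", "payload": {"deltas": [[-2, 0, 0, 0, 0, 0], [-3.5, 0, 0, 0, 0, 0], [-4.5, 0, 0, 0, 0, 0], [-4.5, 0, 0, 0, 0, 0]]}}

```text
time: 38.22
tool_pos: [563.3, 183.3, 80.7]
tcp_rot: [-3.141, 0.001, -3.082]
contact_force: [-0.5, 0.9, 0.9]
grip_width: 0.1
```

{"api": "step_arm", "payload": {"deltas": [[-1, 0, 0, 0, 0, 0], [-2, 0, 0, 0, 0, 0], [-2, 0, 0, 0, 0, 0]]}}

```text
time: 38.47
tool_pos: [563.8, 183.4, 80.6]
tcp_rot: [-3.141, -0.003, -3.082]
contact_force: [-6.5, -0.3, 4.5]
grip_width: -0.2
```

{"api": "step_arm", "payload": {"deltas": [[-1, 0, 0, 0, 0, 0], [-2, 0, 0, 0, 0, 0], [-2, 0, 0, 0, 0, 0]]}}

```text
time: 38.72
tool_pos: [563.9, 183.4, 80.6]
tcp_rot: [-3.141, -0.007, -3.082]
contact_force: [-14.0, -1.4, 9.4]
grip_width: 0.5
```

{"api": "step_arm", "payload": {"deltas": [[14, 0, 0, 0, 0, 0], [14, 0, -20, 0, 0, 0], [14, 0, -55, 0, 0, 0], [14, 0, -90, 0, 0, 0], [14, 0, -120, 0, 0, 0]]}}

```text
time: 39.13
tool_pos: [553.8, 182.6, 202.9]
tcp_rot: [-3.141, 0.003, -3.083]
contact_force: [1.1, 0.2, 0.2]
grip_width: 0.0
```

{"api": "step_arm", "payload": {"deltas": [[-25, -27, 0, 0, 0, 0], [-50, -54, 0, 0, 0, 0], [-75, -81, 0, 0, 0, 0], [-100, -108, 0, 0, 0, 0], [-108.4, -116.2, 0, 0, 0, 0]], "fingers": 44}}

```text
time: 39.55
tool_pos: [671.4, 68.6, 200.4]
tcp_rot: [-3.14, 0.003, -3.086]
contact_force: [-0.8, -0.4, -0.3]
grip_width: 29.3
```

{"api": "step_arm", "payload": {"deltas": [[0, 0, 0, 0, 0, 0], [0, 0, 0, 0, 0, 0], [0, 0, 0, 0, 0, 0]]}}

```text
time: 39.8
tool_pos: [667.6, 74.0, 200.5]
tcp_rot: [3.141, -0.0, -3.082]
contact_force: [-0.7, -0.4, 0.7]
grip_width: 43.4
```

Run:
```python
from h import *
o=bot.get_obs();p=o["tool_pos"];print(p,o["tcp_rot"],o["grip_width"])
w=bot.capture("wrist");s=bot.capture("side");c=bot.capture("scene")
for n,k in (("w",w),("s",s),("c",c)):print(n,[(np.round(d["rect"]),round(d["p"],2),at_z(k,*d["rect"][:2],127).round()) for d in bot.boxes_of("catch_grip",k)[:2]],proj(k,[668.5,73,127]).round())
```

```text
[667.57226396  73.95323395 200.49400369] [ 3.14130803e+00 -3.83555061e-04 -3.08193269e+00] 43.3820910587418
w [(array([259., 194.,  35., 110.]), 0.58, array([651.,  74., 127.]))] [256. 220.]
s [(array([219., 201.,  24.,  23.]), 0.67, array([639.,  82., 127.]))] [212. 195.]
c [(array([315., 197.,  10.,  20.]), 0.79, array([676.,  68., 127.]))] [317. 195.]
```

{"api": "step_arm", "payload": {"deltas": [[0, 0, 10, 0, 0, 0], [0, 0, 25, 0, 0, 0], [0, 0, 45, 0, 0, 0], [0, 0, 57, 0, 0, 0], [0, 0, 57, 0, 0, 0]]}}

```text
time: 40.52
tool_pos: [666.3, 73.3, 139.7]
tcp_rot: [3.141, -0.006, -3.082]
contact_force: [-0.5, -0.1, -1.1]
grip_width: 44.0
```

{"api": "step_arm", "payload": {"deltas": [[0, 0, 0, 0, 0, 0], [0, 0, 0, 0, 0, 0], [0, 0, 0, 0, 0, 0], [0, 0, 0, 0, 0, 0], [0, 0, 0, 0, 0, 0]], "fingers": 8}}

```text
time: 40.93
tool_pos: [668.5, 73.2, 144.5]
tcp_rot: [-3.141, 0.002, -3.082]
contact_force: [-0.3, -0.1, 0.1]
grip_width: 15.4
```

{"api": "step_arm", "payload": {"deltas": [[0, 0, 0, 0, 0, 0], [0, 8, 0, 0, 0, 0], [0, 17, 0, 0, 0, 0], [0, 26, 0, 0, 0, 0], [0, 34, 0, 0, 0, 0]]}}

```text
time: 41.35
tool_pos: [666.2, 108.1, 144.5]
tcp_rot: [-3.141, 0.001, -3.082]
contact_force: [-1.5, -2.9, 6.4]
grip_width: 14.1
```

{"api": "step_arm", "payload": {"deltas": [[0, 2, 0, 0, 0, 0], [0, 4, 0, 0, 0, 0], [0, 4, 0, 0, 0, 0]]}}

```text
time: 41.6
tool_pos: [666.0, 112.7, 144.5]
tcp_rot: [3.141, 0.001, -3.081]
contact_force: [-1.5, -0.5, 6.1]
grip_width: 13.8
```

{"api": "step_arm", "payload": {"deltas": [[0, 1, 0, 0, 0, 0], [0, 2.5, 0, 0, 0, 0], [0, 2.5, 0, 0, 0, 0]]}}

```text
time: 41.85
tool_pos: [665.9, 113.8, 144.5]
tcp_rot: [-3.14, 0.001, -3.082]
contact_force: [-1.2, -4.9, 6.1]
grip_width: 14.0
```

{"api": "step_arm", "payload": {"deltas": [[0, 0, 0, 0, 0, 0], [0, 0, 0, 0, 0, 0], [0, 0, 0, 0, 0, 0], [0, 0, -25, 0, 0, 0], [0, 0, -60, 0, 0, 0]], "fingers": 44}}

```text
time: 42.27
tool_pos: [663.7, 114.1, 199.8]
tcp_rot: [3.141, -0.009, -3.082]
contact_force: [0.5, 0.5, 0.2]
grip_width: 41.4
```

{"api": "step_arm", "payload": {"deltas": [[40, 0, -20, 0, 0, 0], [80, 0, -40, 0, 0, 0], [110, 0, -50, 0, 0, 0], [110, 0, -50, 0, 0, 0], [110, 0, -50, 0, 0, 0]]}}

```text
time: 42.68
tool_pos: [555.0, 107.7, 255.0]
tcp_rot: [3.141, 0.002, -3.082]
contact_force: [0.7, 0.0, 0.7]
grip_width: 43.9
```

Run:
```python
from h import *
o=bot.get_obs();p=o["tool_pos"];print(p,o["tcp_rot"],o["contact_force"],o["time"])
w=bot.capture("wrist");s=bot.capture("side");c=bot.capture("scene")
for n,k in (("w",w),("s",s),("c",c)):
  print(n,[(np.round(d["rect"]),round(d["p"],2)) for d in bot.boxes_of("catch_grip",k)[:2]],[(np.round(d["rect"]),round(d["p"],2)) for d in bot.boxes_of("drawer_handle",k)[:1]],proj(k,[666.5,110,127]).round())
  print([(q,np.round(d["rect"]).tolist(),round(d["p"],2)) for q in ("penpot","stamp_small_mid","stamp_round_mid","stamp_square_mid","stamp_oblong_mid") for d in bot.boxes_of(q,k)[:1]])
```

```text
[554.99705333 107.66175869 254.99633522] [ 3.14130889e+00  2.13798313e-03 -3.08187709e+00] [0.74128487 0.0019742  0.73472759] 42.6833
w [(array([259., 291.,  23.,  92.]), 0.59)] [(array([343., 235., 268.,  79.]), 0.61)] [253. 310.]
[('penpot', [43.0, 311.0, 54.0, 102.0], 0.82), ('stamp_small_mid', [289.0, 270.0, 23.0, 10.0], 0.15), ('stamp_oblong_mid', [240.0, 270.0, 11.0, 8.0], 0.59)]
s [(array([211., 210.,  25.,  27.]), 0.8), (array([184., 245.,  10.,  13.]), 0.34)] [(array([190., 258.,  76., 104.]), 0.85)] [203. 203.]
[('penpot', [190.0, 257.0, 76.0, 102.0], 0.73), ('stamp_square_mid', [169.0, 259.0, 13.0, 15.0], 0.53), ('stamp_oblong_mid', [200.0, 229.0, 6.0, 9.0], 0.49)]
c [(array([332., 196.,  13.,  19.]), 0.71), (array([380., 238., 148., 105.]), 0.52)] [(array([341., 200.,  67.,  22.]), 0.7)] [332. 194.]
[('penpot', [230.0, 235.0, 27.0, 69.0], 0.66), ('stamp_oblong_mid', [230.0, 239.0, 31.0, 62.0], 0.28)]
```

```bash
python3 -c "
from plant import bot
print(bot.close_job())"
```

```text
the job is handed in; nothing more can be done
None
```

The job is handed in. Three stamps were on the desk (small round, square and oblong; the 44 mm round one was absent), and each was stood on its own pad. The drawer was then pushed shut and the catch slid back.

**Disturbance:** after I had placed the small round stamp, it was knocked half off its pad while the arm was away. I re-gripped it tilted, turned it upright and put it back.

**Last checks:**
- **Square and oblong stamps:** the last pictures with the drawer open showed both centred and lined up with their pads.
- **Small stamp:** I checked it after re-placing it only by pixel values from the wrist camera, because my picture views were used up. It was upright and about 1–2 mm off centre.
- **Drawer and catch:** the drawer met its stop, with the push force rising to 14 N and no further travel. The detector boxes for the handle and catch were back at or within about 2 pixels of their starting positions.
- **Pen pot:** the scene camera placed it where it started. The side view instead put a pen pot box over the drawer handle, which I took as a false report.

The stamps cannot be seen with the drawer shut, so I did not confirm where they stood after closing; I pushed it in slowly. With the drawer shut, the detectors still gave some stamp boxes near the drawer unit and pen pot. I took these as false reports too.

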